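# Hook and snap shut the filter cover of a bench air sampler

## Task

Put the loose vented cover back on the air sampler: tilt it, hook its lip gently into the slot under the ledge at the front of the opening until the plate meets the ledge, then pivot it down and press its back edge gently until the spring catch snaps over it and it lies flat. Do not force it, do not disturb the other things on the bench, and let go of it at the end.

Things in the scene. Friction and masses are not known exactly. Their poses are not given: they have to be found in the camera images.
- sampler: Bench air sampler, fixed: low white case 208 x 132 x 48 mm (x -118 to +90 mm); origin at its underside on the worktop, front (dark display strip) at -x, z up. A grey mouth frame is let into its top, upper edge nominally z 69.5 mm, with play (see slot). The seated cover lies level and about flush with the frame, its middle over this origin but for the play, its lip tip at x -68, z 64 mm.
- slot (a point): NOMINAL middle of the ledge's edge at the front of the mouth, at the ledge's underside, 66.2 mm over the worktop; sampler's axes. The slot runs 20.5 mm to -x under the ledge (3.3 mm thick). The true mouth frame, with slot, rails, pins and catch, is adjustable and stands up to 6.5 mm off in x and 2.5 mm in z; no pose reading shows this, feel for it.
- mouth_middle (a point): NOMINAL middle of the mouth at its upper edge, z 69.5 mm; sampler's axes; same play. Opening 103 (x) x 75 mm (y), floor 17.5 mm lower. Rails along both sides (more than 30 mm from the middle), tops 5 mm below this point, carry the cover's plate. Two brass pins 22 mm behind it (+x), 18 mm to either side, are sprung and push the shut cover up with about 2 N.
- cover_grip (a point): Loose white cover, 0.06 to 0.13 kg. Plate 100 (x) x 72 x 4 mm; lip 50 mm wide, 3.5 mm thick, below the plate, reaches 18 mm past its -x edge. On top, at the middle, a grip rib 12 (x) x 40 (y) mm. Point on the middle axis, 17 mm over the underside (lip and feet, it lies level), 13.5 over the plate's underside, 9.5 over its top, 17 under the rib's top. x: from lip to back edge (at +50 mm), z: up.
- cover_lip (a point): Middle of the lip's tip: 68 mm along -x from the cover's middle axis, 1.75 mm over its underside; same axes as the cover.
- catch (a joint): Steel spring catch at the back of the mouth, ramped front: 0 m at rest, up to 0.007 pushed back (2.5 to 7 N). Nose at sampler x +46.5 mm, underside z 70, flat top z 76 mm (same play). The plate's back edge, pressed down on the ramp (6 to 15 N), drives it back, and it springs over the flat plate; 1 mm lower the rails stop the plate. With the cover not home against the ledge (2 mm short), the edge lands on the flat top and jams.
- petri: Bystander: closed petri dish, 62 mm across, 16 mm high; origin at its underside.
- serum_tube: Bystander: capped serum tube lying down, 17 x 106 x 16 mm; origin at its underside.
- marker: Bystander: marker pen lying down, 17 x 138 x 18 mm; origin at its underside.

How it is judged (in metres and radians):
On the way:
1. the cover, tilted back-end up by 3 to 46 degrees, has its lip in the slot under the front ledge (x of cover_lip in the frame of sampler between -0.078 and -0.0595 m and z of cover_lip in the frame of sampler between 0.045 and 0.0675 m and y of cover_lip in the frame of sampler between -0.006 and 0.006 m and angle between the z axis of cover_grip and the z axis of sampler, either way round between 0.05 and 0.8 rad), for 0.1 s.
At the end, for the whole second after the job is handed in: The cover lies flat in the mouth of the sampler (within 1.7 degrees, middle within 8.5 mm of the sampler's), lip under the front ledge, catch sprung back over its back edge (within 1.5 mm of rest), released and at rest (x of cover_lip in the frame of sampler between -0.078 and -0.0595 m and z of cover_lip in the frame of sampler between 0.045 and 0.0675 m and y of cover_lip in the frame of sampler between -0.006 and 0.006 m and angle between the z axis of cover_grip and the z axis of sampler, either way round below 0.03 rad and angle between the x axis of cover_grip and the x axis of sampler, either way round below 0.06 rad and z of cover_grip in the frame of sampler below 0.083 m and x of cover_grip in the frame of sampler between -0.0085 and 0.0085 m and value of joint catch below 0.0015 m and linear speed of cover below 0.01 m/s); the robot touches nothing.
It fails at once if the lip is jammed in: more than 15 N between cover and sampler while the cover is tilted more than 0.15 rad (contact force between cover and sampler above 15 N and angle between the z axis of cover_grip and the z axis of sampler, either way round above 0.15 rad).
It fails at once if the cover is forced: more than 30 N between cover and sampler (contact force between cover and sampler above 30 N).
It fails at once if the robot pushes on the sampler itself with more than 25 N (contact force between any of the fingers, the arm and sampler above 25 N).
It fails at once if the petri dish, serum tube or marker is moved more than 20 mm (distance of any of petri, serum_tube, marker from where it was at the start of the episode above 0.02 m).
It also fails if it takes over 56 s, if anything falls off the work surface, if the arm or the gripper's body presses on something with over 40 N, if the wrist force passes 120 N, or if a joint passes its speed limit or range.

## Robot

A 7-joint arm with a two-finger parallel gripper is mounted at the origin on a cart in front of the work surface, level with it; the furniture and walls round the work are solid. World frame = base frame: x ahead of the robot, y to its left, z up, the work surface at z = 0. Lengths are in m, angles in degrees, forces in N, time in s.
With the tool pointing down it reaches from about 0.35 to 0.9 m from the base axis. Payload 7.2 kg.
Tool frame: the origin (TCP) lies on the centre line of the jaws, within the pads' length; the fingertips stand arm.nose_length ahead of it and the grasp point (between the pads) is the TCP (arm.nose_length is the distance from the TCP to the fingertips, in m); z points along the fingers, x is the direction in which the jaws open and shut, and the axes are right-handed (so a half turn about z gives the same grasp; the last joint's range is limited). The gripper opens to 88 mm and grips with 3 to 60 N. Pads are 20 mm wide; open, the fingers measure 115 mm over their backs; the gripper's body (75 mm by 178 mm) begins 61 mm behind the grasp point.
Start: joints at [72.869, 23.554, -0.728, 91.456, 0.321, 64.991, -4.71], TCP at [0.143, -0.608, 0.212] pointing down, gripper open.
Joint ranges: [-169.25, 169.25], [-16.82, 113.86], [-84.01, 82.57], [7.8, 145.47], [-59.2, 239.2], [7.22, 106.19], [-163.78, 163.78]. Speed limits (degrees/s): [136.94, 136.94, 172.46, 172.46, 180, 180, 180].

## Interface

Orientations are given as [roll, pitch, yaw] about the fixed x, y, z axes, in that order (R = Rz(yaw) Ry(pitch) Rx(roll)).
In Python, from cell import status, optics, ticket, arm gives the robot as it stands.
- The arm moves only by the tool servo_tool, never from a script. Its argument "steps" is a list of rows, each an object of numbers: "x", "y", "z": the shift along the tool's x, y, z as a fraction of full scale; "rx", "ry", "rz": the turn, a rotation vector about the tool's x, y, z as a fraction of full scale. In form: [{"x": .., "y": .., "z": .., "rx": .., "ry": .., "rz": ..}, ...]. A call has 1 to 10 rows; each row is the pose to reach, as a shift and turn from the pose commanded when the call began, along the tool's axes at that moment; what a row does not reach only later rows make up. Full scale, the value 1, is 25 cm for a shift and 1.5 rad for a turn. A row lasts 1/12 s, in which the tool goes at most 41.7 mm and 7.16 degrees, less where a joint would pass 70% of its speed; a pose out of reach is approached as far as the arm can. A call with a number of a shift or a turn outside -1 to 1 is refused whole. A call with a gripper value outside its range is refused whole. "jaw" is the finger opening in mm, from 0 to 87.8, set as the call begins (left out, the last holds). The fingers move at their own pace and stop on an object; the grip force is fixed at half the most. Time passes only in rows, so rows that repeat a pose let the fingers close. It gives the time, the measured TCP pose, the force and the opening at its end, in the units of the state.
- status.sense(): the state, without advancing time (a new reading comes with each control period).
- optics.read_camera(name): name is "scene" or "top"; returns a dict with "frame" (480x640x3 uint8, red, green, blue), "z_map" (480x640 float32, m along the optical axis (not along the pixel's ray), 0 where there is no reading), "camera_matrix" (3x3 intrinsics, pixels), "view" (4x4, takes a point from world to camera coordinates). Camera axes: x right, y up, looking along -z (the intrinsics and any distortion apply to the point x, -y, -z); pixel columns grow to the right and rows downward; lengths in m; the calibration is good to about 2 mm. A picture is of the moment at which its call begins.
- ticket.close_job(): hands the job in, once; it reports no verdict.
The state is a dict: "clock": time; "joint_positions": joint angles; "joint_velocities": joint speeds; "effort": joint torques, N m; "position": TCP position; "ee_rot": TCP orientation; "contact_force": force on the tool from outside, world axes, zero at the start; "ft_torque": the same for the moment, N m; "grip_width": finger opening in m.
Only numpy, scipy, OpenCV 4.12 (cv2) and the standard library are available. Lean on these libraries where they do the work, as an engineer would, in place of code of your own. Each camera call takes 0.05 s, during which the arm holds its last target.

## Working session

There is one attempt and no reset: what is moved stays moved. The work goes in short steps, Python scripts to look and compute and a tool call to move; the robot and the scene stay as the last step left them, time stands still between calls to the robot, and variables do not carry over. Pictures are saved under pics/ and viewed, and the job is handed in when it is done.

Besides the shell and the picture viewer there is one more tool, called by a JSON object that holds its "name" and its "arguments", one argument or row to a line. servo_tool: Moves the arm, as the interface text tells. Shift numbers are shares of 25 cm and turn numbers shares of 1.5 rad, none past 1 either way. Its arguments: {"type":"object","properties":{"steps":{"type":"array","items":{"type":"object","properties":{"x":{"type":"number","minimum":-1,"maximum":1},"y":{"type":"number","minimum":-1,"maximum":1},"z":{"type":"number","minimum":-1,"maximum":1},"rx":{"type":"number","minimum":-1,"maximum":1},"ry":{"type":"number","minimum":-1,"maximum":1},"rz":{"type":"number","minimum":-1,"maximum":1}}}},"jaw":{"type":"number"}},"required":["steps"]}

```bash
ls; mkdir -p pics
python3 - <<'E'
from cell import status, optics, arm
import cv2,numpy as np
s=status.sense()
for k,v in s.items(): print(k,np.round(v,4))
print(arm.nose_length)
for n in("scene","top"):
    d=optics.read_camera(n)
    cv2.imwrite(f"pics/{n}0.png",d["frame"][:,:,::-1]); np.savez(f"{n}0.npz",**d)
    print(n,d["camera_matrix"],d["view"])
E
```

```text
pics
clock 0.0
joint_positions [72.8686 23.5989 -0.7289 91.5019  0.322  64.9919 -4.7093]
joint_velocities [-0.0545 -0.0075  0.0492  0.0665  0.0055  0.0804 -0.0462]
effort [-2.00000e-03 -5.87942e+01  6.41100e-01 -2.91077e+01 -5.38000e-02
  1.84000e-02  2.00000e-04]
position [ 0.1428 -0.6079  0.2113]
ee_rot [ 1.799928e+02  9.040000e-02 -7.677340e+01]
contact_force [ 0.7776  0.9002 -0.103 ]
ft_torque [-0.0127  0.0569  0.0025]
grip_width 0.0876
0.019
scene [[523.45741473   0.         321.19291281]
 [  0.         523.45741473 245.72917221]
 [  0.           0.           1.        ]] [[-0.81608461 -0.57787915 -0.00784843  0.31220343]
 [ 0.41629582 -0.59720697  0.68559582 -0.32347753]
 [-0.40087867  0.55623693  0.72794009 -1.00551417]
 [ 0.          0.          0.          1.        ]]
top [[620.76801599   0.         316.06687808]
 [  0.         620.76801599 235.24138541]
 [  0.           0.           1.        ]] [[-0.00422739 -0.99996929  0.00659851 -0.15090825]
 [ 0.98925264 -0.00321748  0.14618089 -0.47807322]
 [-0.14615517  0.00714555  0.98923587 -1.41290949]
 [ 0.          0.          0.          1.        ]]
```

View pics/scene0.png

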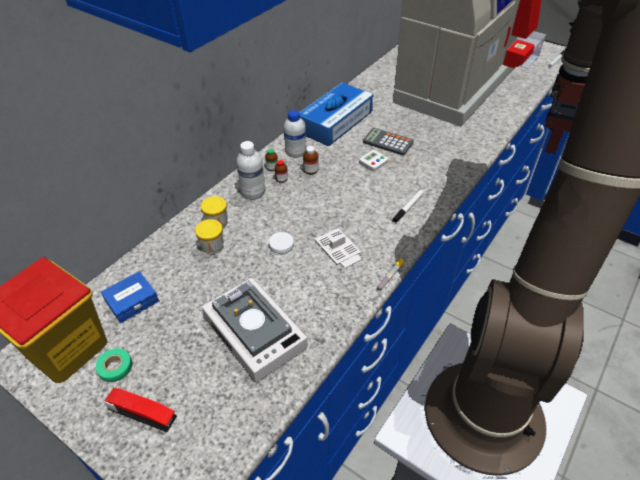

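View pics/top0.png

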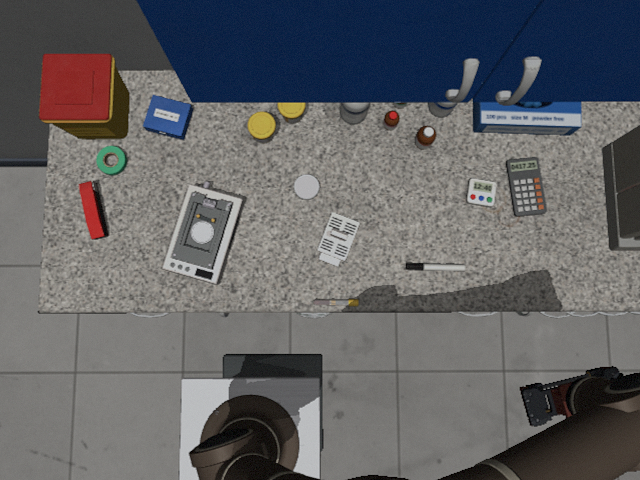

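Both views show the sampler (top view around pixel 203,235; mouth and pins visible) and the loose cover (top 338,238, lip toward the bottom). The petri dish is at (306,187), the marker at (435,267) and the tube at (335,302). Next I'll zoom in.

Run:
```python
import cv2,numpy as np
t=np.load("top0.npz")["frame"][:,:,::-1]; s=np.load("scene0.npz")["frame"][:,:,::-1]
a=cv2.resize(t[175:295,155:255],None,fx=5,fy=5,interpolation=cv2.INTER_CUBIC)[:600,:400]
b=cv2.resize(t[200:280,310:370],None,fx=6,fy=6,interpolation=cv2.INTER_CUBIC)
out=np.zeros((600,800,3),np.uint8); out[:,:400]=a; out[:480,420:780]=b
cv2.imwrite("pics/ztop.png",out)
a=cv2.resize(s[270:380,195:315],None,fx=4,fy=4,interpolation=cv2.INTER_CUBIC)
b=cv2.resize(s[220:275,305:370],None,fx=4.8,fy=4.8,interpolation=cv2.INTER_CUBIC)
out=np.zeros((600,800,3),np.uint8); out[:440,:480]=a; out[:b.shape[0],485:485+b.shape[1]]=b
cv2.imwrite("pics/zscene.png",out)
```

```text
(no output)
```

View pics/ztop.png

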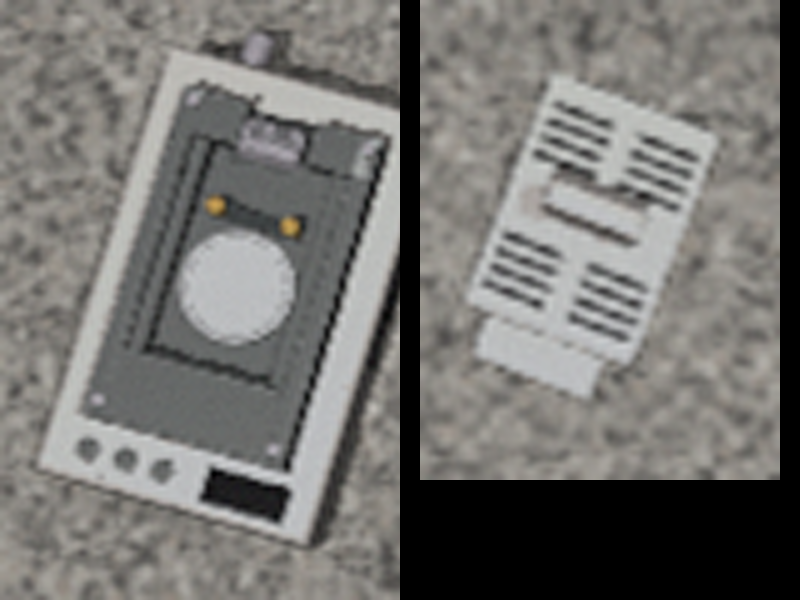

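View pics/zscene.png

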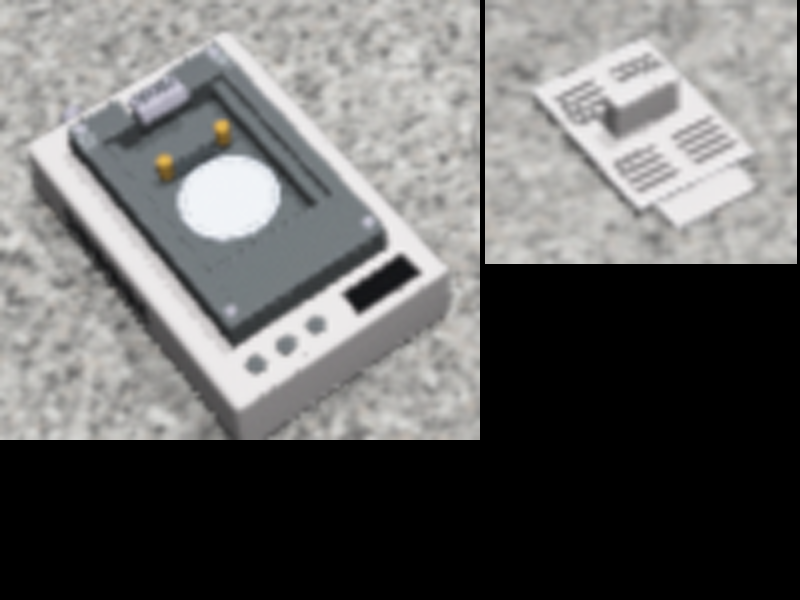

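```bash
cat > h.py <<'E'
import cv2,numpy as np
def P(u,v,d,z): # cast rays to plane z
    K=d["camera_matrix"];V=d["view"];R=V[:3,:3];t=V[:3,3]
    u=np.atleast_1d(u).astype(float);v=np.atleast_1d(v).astype(float)
    r=np.stack([(u-K[0,2])/K[0,0],-(v-K[1,2])/K[1,1],-np.ones_like(u)],1)@R
    c=-R.T@t
    return c+r*((z-c[2])/r[:,2])[:,None]
def cloud(d):
    K=d["camera_matrix"];V=d["view"];Z=d["z_map"]
    v,u=np.mgrid[:480,:640]
    p=np.stack([(u-K[0,2])/K[0,0]*Z,-(v-K[1,2])/K[1,1]*Z,-Z],-1)
    return (p-V[:3,3])@V[:3,:3]
def proj(p,d):
    K=d["camera_matrix"];q=np.atleast_2d(p)@d["view"][:3,:3].T+d["view"][:3,3]
    return np.stack([K[0,0]*q[:,0]/-q[:,2]+K[0,2],K[1,1]*-q[:,1]/-q[:,2]+K[1,2]],1)
E
python3 - <<'E'
from h import *
for n in("top","scene"):
    d=np.load(n+"0.npz");C=cloud(d);Z=d["z_map"]
    if n=="top": print((C[200:290,255:300,2]).mean(),C[200:290,255:300,2].std(), (Z==0).mean())
    else: print(C[255:300,310:330,2].mean())
    xy=C[...,:2]
    ms=(abs(C[...,0]-.5)<.2)&(abs(C[...,1]-.1)<.2)&(Z>0)
    h,e=np.histogram(C[ms][:,2],bins=np.arange(-.005,.09,.003)); print(n,list(zip(np.round(e[:-1],3),h)))
    m=ms&(abs(C[...,2]-.048)<.006); p=C[m]
    if len(p):
        # largest component
        k,l,s,c=cv2.connectedComponentsWithStats((ms&(C[...,2]>.035)).astype(np.uint8)); 
        i=1+np.argmax(s[1:,4]); q=C[l==i]; print(s[i],cv2.minAreaRect((q[:,:2]*1000).astype(np.float32)))
        for zz in (.048,.069):
            w=(l==i)&(abs(C[...,2]-zz)<.006); q=C[w]; print(zz,np.median(q[:,2]),cv2.minAreaRect((q[:,:2]*1000).astype(np.float32)))
    mc=(abs(C[...,0]-.48)<.12)&(abs(C[...,1]+.19)<.1)&(C[...,2]>.004)&(C[...,2]<.012); q=C[mc]; print("cover",cv2.minAreaRect((q[:,:2]*1000).astype(np.float32)),np.median(q[:,2]))
    mc=(abs(C[...,0]-.48)<.12)&(abs(C[...,1]+.19)<.1)&(C[...,2]>.025)&(C[...,2]<.04); q=C[mc]; print("rib",cv2.minAreaRect((q[:,:2]*1000).astype(np.float32)),np.median(q[:,2]),len(q))
E
```

```text
0.006446021641047294 0.09774390562002559 0.003961588541666667
top [(np.float64(-0.005), np.int64(4609)), (np.float64(-0.002), np.int64(7783)), (np.float64(0.001), np.int64(5911)), (np.float64(0.004), np.int64(1904)), (np.float64(0.007), np.int64(318)), (np.float64(0.01), np.int64(36)), (np.float64(0.013), np.int64(13)), (np.float64(0.016), np.int64(21)), (np.float64(0.019), np.int64(23)), (np.float64(0.022), np.int64(17)), (np.float64(0.025), np.int64(25)), (np.float64(0.028), np.int64(29)), (np.float64(0.031), np.int64(36)), (np.float64(0.034), np.int64(28)), (np.float64(0.037), np.int64(39)), (np.float64(0.04), np.int64(118)), (np.float64(0.043), np.int64(477)), (np.float64(0.046), np.int64(985)), (np.float64(0.049), np.int64(983)), (np.float64(0.052), np.int64(525)), (np.float64(0.055), np.int64(179)), (np.float64(0.058), np.int64(132)), (np.float64(0.061), np.int64(259)), (np.float64(0.064), np.int64(510)), (np.float64(0.067), np.int64(507)), (np.float64(0.07), np.int64(271)), (np.float64(0.073), np.int64(76)), (np.float64(0.076), np.int64(25)), (np.float64(0.079), np.int64(7)), 
[... 1564 characters left out ...]
.float64(0.079), np.int64(0)), (np.float64(0.082), np.int64(0)), (np.float64(0.085), np.int64(0))]
[ 202  278  105   97 5295] ((480.45953369140625, 111.0914306640625), (133.07431030273438, 210.85928344726562), 73.70052337646484)
0.048 0.047713096854729485 ((480.47015380859375, 111.08832550048828), (133.07431030273438, 210.70916748046875), 73.70052337646484)
0.069 0.06645409417073983 ((485.21807861328125, 109.3456039428711), (97.1280288696289, 161.16824340820312), 74.06383514404297)
cover ((480.0273132324219, -183.23416137695312), (171.0950469970703, 236.592041015625), 89.310791015625) 0.006670989987530969
rib ((478.5969543457031, -205.2929229736328), (42.450340270996094, 15.565467834472656), 66.23136901855469) 0.03169819824986232 82
  return _methods._mean(a, axis=axis, dtype=dtype,
  ret = ret.dtype.type(ret / rcount)
```

```bash
cat >> h.py <<'E'
def edge(d,a,b,z,w=4,n=60,pol=0):
    """a,b world xy expected edge ends at height z. returns fitted two world points. pol: sign of gradient"""
    g=cv2.GaussianBlur(cv2.cvtColor(d["frame"],cv2.COLOR_RGB2GRAY),(0,0),.7).astype(np.float32)
    pa,pb=proj([[*a,z],[*b,z]],d); t=(pb-pa)/np.linalg.norm(pb-pa); nn=np.array([-t[1],t[0]])
    s=np.arange(-w,w+.01,.2); f=np.linspace(.08,.92,n)
    pts=(pa+f[:,None]*(pb-pa))[:,None]+s[None,:,None]*nn
    I=cv2.remap(g,pts[...,0].astype(np.float32),pts[...,1].astype(np.float32),cv2.INTER_CUBIC)
    D=np.gradient(I,axis=1); D=np.abs(D) if pol==0 else D*pol
    off=s[D.argmax(1)]; 
    best=None
    for i in range(n):
        for j in range(i+8,n,5):
            m=(off[j]-off[i])/(f[j]-f[i]); r=abs(off-off[i]-m*(f-f[i]));k=(r<.45).sum()
            if best is None or k>best[0]: best=(k,r<.45)
    c=np.polyfit(f[best[1]],off[best[1]],1)
    q=np.array([pa+x*(pb-pa)+np.polyval(c,x)*nn for x in(0,1)])
    return P(q[:,0],q[:,1],d,z)[:,:2],best[0]/n
def loc(p,o,yaw):
    c,s=np.cos(yaw),np.sin(yaw); q=(np.atleast_2d(p)-o); return q@np.array([[c,-s],[s,c]])
def wor(p,o,yaw):
    c,s=np.cos(yaw),np.sin(yaw); return np.atleast_2d(p)@np.array([[c,s],[-s,c]])+o
def report(d,o,yaw,rects,w=4):
    for name,(x0,x1,y0,y1,z) in rects.items():
        for e,(A,B) in dict(back=((x1,y0),(x1,y1)),front=((x0,y0),(x0,y1)),left=((x0,y1),(x1,y1)),right=((x0,y0),(x1,y0))).items():
            a,b=wor([A,B],o,yaw); q,k=edge(d,a,b,z,w); l=loc(q,o,yaw)*1000
            ax=0 if e in("back","front") else 1
            dd=l[1]-l[0]
            print(name,e,"exp %.1f got %.2f"%(1000*(A[ax]),l[:,ax].mean()),"skew %.2fdeg"%np.degrees(dd[ax]/dd[1-ax]*(-1 if ax==0 else 1)),"inl %.2f"%k)
E
python3 - <<'E'
from h import *
for n in("top","scene"):
    d=np.load(n+"0.npz"); C=cloud(d); print(n)
    o=np.array([.4939,.1072]);y=np.radians(-16.3)
    report(d,o,y,dict(case=(-.118,.09,-.066,.066,.048),frame=(-.09,.075,-.05,.05,.0665),mouth=(-.0515,.0515,-.0375,.0375,.0665)))
    report(d,np.array([.4786,-.2053]),np.radians(-23.8),dict(rib=(-.006,.006,-.02,.02,.034),plate=(-.05,.05,-.036,.036,.0075),lip=(-.068,.0,-.025,.025,.0035)))
    L=loc(C[...,:2].reshape(-1,2),o,y).reshape(480,640,2); z=C[...,2]
    for nm,m in dict(case=(L[...,0]<-.095)&(L[...,0]>-.113)&(abs(L[...,1])<.06),ledge=(L[...,0]<-.058)&(L[...,0]>-.08)&(abs(L[...,1])<.035),floor=(abs(L[...,0]+.015)<.012)&(abs(L[...,1])<.015),
       side=(abs(L[...,0])<.04)&(abs(abs(L[...,1])-.043)<.002)).items():
        q=z[m&(d["z_map"]>0)&(abs(z)<.1)]; print(nm,len(q),np.round([np.median(q)*1000,q.mean()*1000,q.std()*1000/len(q)**.5],2))
    q=z[(abs(C[...,0]-.48)<.05)&(abs(C[...,1])<.03-0)&(d["z_map"]>0)]; print("table",np.median(q)*1000)
E
```

```text
top
case back exp 90.0 got 90.05 skew -0.02deg inl 0.88
case front exp -118.0 got -114.86 skew 0.09deg inl 0.65
case left exp 66.0 got 64.28 skew 0.10deg inl 0.92
case right exp -66.0 got -65.21 skew 0.07deg inl 0.95
frame back exp 75.0 got 69.38 skew 8.41deg inl 0.52
frame front exp -90.0 got -87.97 skew 0.29deg inl 0.68
frame left exp 50.0 got 49.11 skew 0.07deg inl 0.87
frame right exp -50.0 got -50.92 skew 0.13deg inl 0.98
mouth back exp 51.5 got 49.62 skew -3.75deg inl 0.67
mouth front exp -51.5 got -52.63 skew 0.25deg inl 0.53
mouth left exp 37.5 got 30.47 skew 0.05deg inl 0.93
mouth right exp -37.5 got -46.29 skew 0.28deg inl 0.80
rib back exp 6.0 got -3.36 skew 0.45deg inl 0.52
rib front exp -6.0 got -3.53 skew 2.96deg inl 0.63
rib left exp 20.0 got 18.19 skew -10.59deg inl 0.57
rib right exp -20.0 got -21.17 skew -9.64deg inl 0.75
plate back exp 50.0 got 41.00 skew 1.45deg inl 0.57
plate front exp -50.0 got -40.84 skew 0.94deg inl 0.87
plate left exp 36.0 got 35.68 skew 2.57deg inl 0.78
plate right exp -36.0 got -35.24 skew 1.98deg inl 0.73
lip back exp 0.0 got 1.06 skew 2.4
[... 1034 characters left out ...]
 got -7.19 skew 4.70deg inl 0.87
rib left exp 20.0 got 20.40 skew 1.76deg inl 1.00
rib right exp -20.0 got -19.03 skew -4.07deg inl 0.63
plate back exp 50.0 got 39.35 skew 3.11deg inl 0.63
plate front exp -50.0 got -42.78 skew 2.49deg inl 0.68
plate left exp 36.0 got 36.75 skew 2.20deg inl 1.00
plate right exp -36.0 got -35.88 skew 2.61deg inl 0.65
lip back exp 0.0 got -2.44 skew 2.89deg inl 0.78
lip front exp -68.0 got -68.19 skew 3.15deg inl 0.95
lip left exp 25.0 got 33.09 skew 2.68deg inl 0.73
lip right exp -25.0 got -31.76 skew -9.84deg inl 0.48
case 481 [47.2  45.68  0.41]
ledge 313 [66.51 66.41  0.09]
floor 136 [51.09 50.91  0.16]
side 115 [66.49 66.33  0.14]
table -1.2823461834302516
```

Run:
```python
from h import *
for n in("top","scene"):
    d=np.load(n+"0.npz"); C=cloud(d); print(n)
    report(d,np.array([.4796,-.2055]),np.radians(-21.4),dict(rib=(-.006,.006,-.02,.02,.034),plate=(-.05,.05,-.036,.036,.0075),lip=(-.068,-.051,-.025,.025,.0035)),w=2)
    report(d,np.array([.4945,.107]),np.radians(-16.2),dict(case=(-.118,.09,-.066,.066,.048),frame=(-.089,.07,-.05,.05,.067),mouth=(-.0515,.0515,-.0375,.0375,.067)),w=2.5)
    L=loc(C[...,:2].reshape(-1,2),np.array([.4796,-.2055]),np.radians(-21.4)).reshape(480,640,2); z=C[...,2]
    m=(z>.026)&(z<.045)&(np.abs(L[...,0])<.03)&(np.abs(L[...,1])<.04); print("rib pts",m.sum(),L[m].mean(0)*1000, np.median(z[m]),cv2.minAreaRect(L[m].astype(np.float32)*1000))
```

```text
top
rib back exp 6.0 got 5.52 skew 0.15deg inl 0.82
rib front exp -6.0 got -4.54 skew -0.02deg inl 0.55
rib left exp 20.0 got 17.99 skew -13.66deg inl 0.57
rib right exp -20.0 got -21.42 skew -8.36deg inl 0.67
plate back exp 50.0 got 49.61 skew -0.15deg inl 0.93
plate front exp -50.0 got -48.19 skew 0.28deg inl 0.50
plate left exp 36.0 got 35.38 skew 0.27deg inl 0.92
plate right exp -36.0 got -35.45 skew -0.13deg inl 0.82
lip back exp -51.0 got -51.28 skew 0.08deg inl 0.68
lip front exp -68.0 got -66.87 skew 0.45deg inl 0.95
lip left exp 25.0 got 24.76 skew 5.65deg inl 0.95
lip right exp -25.0 got -24.15 skew 0.72deg inl 0.97
case back exp 90.0 got 89.35 skew 0.32deg inl 0.95
case front exp -118.0 got -115.58 skew 0.05deg inl 1.00
case left exp 66.0 got 64.39 skew 0.03deg inl 0.95
case right exp -66.0 got -65.10 skew -0.05deg inl 0.92
frame back exp 70.0 got 73.87 skew -0.09deg inl 0.52
frame front exp -89.0 got -88.74 skew 0.04deg inl 0.68
frame left exp 50.0 got 48.94 skew 0.00deg inl 0.92
frame right exp -50.0 got -51.05 skew 0.13deg inl 1.00
mouth back exp 51.5 got 49.27 skew -2.
[... 1081 characters left out ...]
62
case left exp 66.0 got 66.39 skew 0.09deg inl 0.80
case right exp -66.0 got -63.36 skew 0.16deg inl 0.83
frame back exp 70.0 got 66.14 skew -2.78deg inl 0.58
frame front exp -89.0 got -89.28 skew -0.19deg inl 0.87
frame left exp 50.0 got 53.10 skew 0.12deg inl 0.92
frame right exp -50.0 got -47.05 skew 0.19deg inl 0.92
mouth back exp 51.5 got 45.09 skew 5.70deg inl 0.53
mouth front exp -51.5 got -49.81 skew -10.66deg inl 0.55
mouth left exp 37.5 got 32.41 skew 0.17deg inl 0.62
mouth right exp -37.5 got -38.25 skew 0.17deg inl 0.87
rib pts 80 [-2.55172676  0.3603459 ] 0.031709409230452 ((-1.0094399452209473, -0.1731853485107422), (42.450347900390625, 15.565452575683594), 87.63135528564453)
```

Run:
```python
from h import *
o=np.array([.4945,.107]);y=np.radians(-16.2)
pix={}
for n in("top","scene"):
    d=np.load(n+"0.npz"); print(n,"cam",-d["view"][:3,:3].T@d["view"][:3,3])
    hsv=cv2.cvtColor(d["frame"],cv2.COLOR_RGB2HSV)
    m=cv2.inRange(hsv,(12,110,90),(30,255,255)); r=np.zeros_like(m)
    r[175:295,155:255]=1 if n=="top" else 0
    if n=="scene": r[270:380,195:315]=1
    k,l,s,c=cv2.connectedComponentsWithStats(m*r)
    for i in range(1,k):
        print(s[i],c[i],"z.064:",loc(P(*c[i],d,.064)[:,:2],o,y)*1000)
    pix[n]=(d,[c[i] for i in range(1,k) if s[i,4]>3])
# ledge brightness profile top view along -x.. sampler axis at y=0 +-20
d=np.load("top0.npz");g=cv2.cvtColor(d["frame"],cv2.COLOR_RGB2GRAY).astype(np.float32)
xs=np.arange(-.065,-.035,.001)
for z in(.067,):
  for n in("top","scene"):
    d=np.load(n+"0.npz");g=cv2.cvtColor(d["frame"],cv2.COLOR_RGB2GRAY).astype(np.float32)
    for ys in (np.linspace(-.03,-.01,9),np.linspace(-.01,.01,9),np.linspace(.01,.03,9)):
        v=[]
        for x in xs:
            w=wor(np.stack([np.full(9,x),ys],1),o,y); q=proj(np.c_[w,np.full(9,z)],d).astype(np.float32)
            v.append(cv2.remap(g,q[:,:1],q[:,1:],cv2.INTER_LINEAR).mean())
        print(n,np.round(v).astype(int))
```

```text
top cam [ 0.26579323 -0.14234579  1.46858168]
[197 214   3   4  10] [197.8 215.5] z.064: [[21.20464209 18.40534603]]
[211 219   4   3  11] [212.63636364 219.90909091] z.064: [[ 20.7912669  -17.35030373]]
scene cam [-0.01364242  0.54653693  0.95617922]
[249 300   3   6  16] [250.125 302.5  ] z.064: [[ 16.56964492 -16.38377038]]
[234 309   4   6  19] [235.84210526 311.26315789] z.064: [[16.11372173 19.58519588]]
top [104 104 104 104 104 104 104 105 105 107 107 100  84  70  61  59  65  81
  93  99 102 103 103 103 103 102 103 108 112 112]
top [104 104 104 104 104 104 104 105 105 106 105  96  80  67  59  59  70  87
  98 103 105 105 104 103 101 104 116 134 147 155]
top [103 103 103 103 103 103 103 103 103 104 102  90  76  64  57  55  63  77
  87  91  92  93  93  94  95  95  94  94  94  96]
scene [123 123 122 122 122 122 122 122 120 117 112 107 103 103 102 103 103 104
 105 106 110 116 121 127 131 134 137 141 144 148]
scene [123 123 123 122 122 122 122 122 122 121 120 119 120 125 132 144 161 180
 199 212 221 228 234 239 240 241 242 242 242 243]
scene [123 123 123 123 122 122 122 122 122 120 119 118 119 121 123 127 133 142
 152 164 174 183 191 197 201 205 209 214 219 224]
```

```bash
cat >> h.py <<'E'
from scipy.spatial.transform import Rotation as Ro
def RR(e): return Ro.from_euler("xyz",e,degrees=True)
def go(s,pos,R):
    """fractions from measured state to target"""
    R0=RR(s["ee_rot"]); d=R0.inv().apply(np.array(pos)-s["position"]); rv=(R0.inv()*R).as_rotvec()
    print("shift frac",np.round(d/.25,4),"turn frac",np.round(rv/1.5,4),"dist mm %.1f ang %.1f"%(np.linalg.norm(d)*1000,np.degrees(np.linalg.norm(rv))))
def st():
    from cell import status
    s=status.sense(); print("t",np.round(s["clock"],2),"pos",np.round(np.array(s["position"])*1000,2),"rpy",np.round(s["ee_rot"],2),"F",np.round(s["contact_force"],2),"T",np.round(s["ft_torque"],2),"w",round(s["grip_width"]*1000,1)); return s
E
python3 - <<'E'
from h import *
s=st(); go(s,[.4796,-.2055,.12],RR([180,0,-21.4])); go(s,[.311,-.407,.18],RR([180,0,-49]))
E
```

```text
t 0.1 pos [ 142.85 -607.96  211.39] rpy [ 1.800e+02  8.000e-02 -7.678e+01] F [-0.33  0.19  0.39] T [-0.04 -0.01 -0.02] w 87.8
shift frac [-1.2585 -1.6796  0.3673] turn frac [-4.000e-04  9.000e-04 -6.443e-01] dist mm 532.7 ang 55.4
shift frac [-0.6285 -0.8387  0.1264] turn frac [-2.000e-04  1.000e-03 -3.232e-01] dist mm 263.9 ang 27.8
```

{"name": "servo_tool", "arguments": {
  "steps": [
    {"x": -0.63,"y": -0.84,"z": 0.12,"rz": -0.32},
    {"x": -0.63,"y": -0.84,"z": 0.12,"rz": -0.32},
    {"x": -0.63,"y": -0.84,"z": 0.12,"rz": -0.32},
    {"x": -0.63,"y": -0.84,"z": 0.12,"rz": -0.32},
    {"x": -0.63,"y": -0.84,"z": 0.12,"rz": -0.32},
    {"x": -0.63,"y": -0.84,"z": 0.12,"rz": -0.32},
    {"x": -0.63,"y": -0.84,"z": 0.12,"rz": -0.32}
  ],
  "jaw": 40
}}

```text
schema error: expected keys x, y, z, rx, ry, rz
```

Run:
```python
from h import *
s=st(); go(s,[.4796,-.2055,.10],RR([180,0,-21.4]))
```

```text
t 0.1 pos [ 142.85 -607.96  211.39] rpy [ 1.800e+02  8.000e-02 -7.678e+01] F [-0.33  0.19  0.39] T [-0.04 -0.01 -0.02] w 87.8
shift frac [-1.2583 -1.6796  0.4473] turn frac [-4.000e-04  9.000e-04 -6.443e-01] dist mm 536.5 ang 55.4
```

{"name": "servo_tool", "arguments": {
  "steps": [
    {"x": -0.63,"y": -0.84,"z": 0.12,"rx": 0,"ry": 0,"rz": -0.32},
    {"x": -0.63,"y": -0.84,"z": 0.12,"rx": 0,"ry": 0,"rz": -0.32},
    {"x": -0.63,"y": -0.84,"z": 0.12,"rx": 0,"ry": 0,"rz": -0.32},
    {"x": -0.63,"y": -0.84,"z": 0.12,"rx": 0,"ry": 0,"rz": -0.32},
    {"x": -0.63,"y": -0.84,"z": 0.12,"rx": 0,"ry": 0,"rz": -0.32},
    {"x": -0.63,"y": -0.84,"z": 0.12,"rx": 0,"ry": 0,"rz": -0.32},
    {"x": -0.63,"y": -0.84,"z": 0.12,"rx": 0,"ry": 0,"rz": -0.32}
  ],
  "jaw": 40
}}

```text
clock: 0.68
position: [0.3151, -0.4015, 0.1815]
ee_rot: [-179.9, 0.1, -48.9]
contact_force: [-0.2, -0.2, -0.3]
grip_width: 0.0444
```

Run:
```python
from h import *
s=st(); go(s,[.4796,-.2055,.10],RR([180,0,-21.4]))
```

```text
t 0.68 pos [ 315.11 -401.54  181.5 ] rpy [-1.7987e+02  8.0000e-02 -4.8910e+01] F [-0.23 -0.19 -0.3 ] T [ 0.02 -0.02 -0.02] w 44.4
shift frac [-0.1581 -1.0105  0.3286] turn frac [-0.0018  0.0006 -0.3201] dist mm 268.6 ang 27.5
```

{"name": "servo_tool", "arguments": {
  "steps": [
    {"x": -0.158,"y": -1.0,"z": 0.32,"rx": 0,"ry": 0,"rz": -0.32},
    {"x": -0.158,"y": -1.0,"z": 0.32,"rx": 0,"ry": 0,"rz": -0.32},
    {"x": -0.158,"y": -1.0,"z": 0.32,"rx": 0,"ry": 0,"rz": -0.32},
    {"x": -0.158,"y": -1.0,"z": 0.32,"rx": 0,"ry": 0,"rz": -0.32},
    {"x": -0.158,"y": -1.0,"z": 0.32,"rx": 0,"ry": 0,"rz": -0.32},
    {"x": -0.158,"y": -1.0,"z": 0.32,"rx": 0,"ry": 0,"rz": -0.32},
    {"x": -0.158,"y": -1.0,"z": 0.32,"rx": 0,"ry": 0,"rz": -0.32},
    {"x": -0.158,"y": -1.0,"z": 0.32,"rx": 0,"ry": 0,"rz": -0.32},
    {"x": -0.158,"y": -1.0,"z": 0.32,"rx": 0,"ry": 0,"rz": -0.32}
  ]
}}

```text
clock: 1.43
position: [0.4749, -0.2132, 0.1015]
ee_rot: [-180.0, 0.1, -21.6]
contact_force: [0.6, -0.4, 0.4]
grip_width: 0.0402
```

Run:
```python
from h import *
s=st(); go(s,[.4796,-.2055,.06],RR([180,0,-21.4])); go(s,[.4796,-.2055,.029],RR([180,0,-21.4]))
```

```text
t 1.43 pos [ 474.89 -213.23  101.51] rpy [-1.800e+02  9.000e-02 -2.164e+01] F [ 0.61 -0.42  0.42] T [-0.08 -0.07 -0.02] w 40.2
shift frac [ 0.0064 -0.0357  0.166 ] turn frac [-0.0001  0.0011 -0.0028] dist mm 42.5 ang 0.3
shift frac [ 0.0066 -0.0357  0.29  ] turn frac [-0.0001  0.0011 -0.0028] dist mm 73.1 ang 0.3
```

{"name": "servo_tool", "arguments": {
  "steps": [
    {"x": 0.0065,"y": -0.0357,"z": 0.1,"rx": 0,"ry": 0.001,"rz": -0.003},
    {"x": 0.0065,"y": -0.0357,"z": 0.2,"rx": 0,"ry": 0.001,"rz": -0.003},
    {"x": 0.0065,"y": -0.0357,"z": 0.26,"rx": 0,"ry": 0.001,"rz": -0.003},
    {"x": 0.0065,"y": -0.0357,"z": 0.288,"rx": 0,"ry": 0.001,"rz": -0.003},
    {"x": 0.0065,"y": -0.0357,"z": 0.288,"rx": 0,"ry": 0.001,"rz": -0.003},
    {"x": 0.0065,"y": -0.0357,"z": 0.288,"rx": 0,"ry": 0.001,"rz": -0.003}
  ]
}}

```text
clock: 1.93
position: [0.4795, -0.2075, 0.0306]
ee_rot: [180.0, -0.1, -21.6]
contact_force: [1.1, -0.1, 0.8]
grip_width: 0.0398
```

Run:
```python
from h import *
s=st(); go(s,[.4796,-.2055,.029],RR([180,0,-21.4]))
from cell import optics
a=optics.read_camera("scene")["frame"][190:300,270:410,::-1]
cv2.imwrite("pics/g1.png",cv2.resize(a,None,fx=5,fy=5,interpolation=cv2.INTER_CUBIC))
```

```text
t 1.93 pos [ 479.52 -207.52   30.64] rpy [ 1.7997e+02 -9.0000e-02 -2.1610e+01] F [ 1.08 -0.11  0.81] T [-0.06 -0.06 -0.03] w 39.8
shift frac [-0.0027 -0.0076  0.0066] turn frac [ 0.0003 -0.0011 -0.0025] dist mm 2.6 ang 0.2
```

View pics/g1.png

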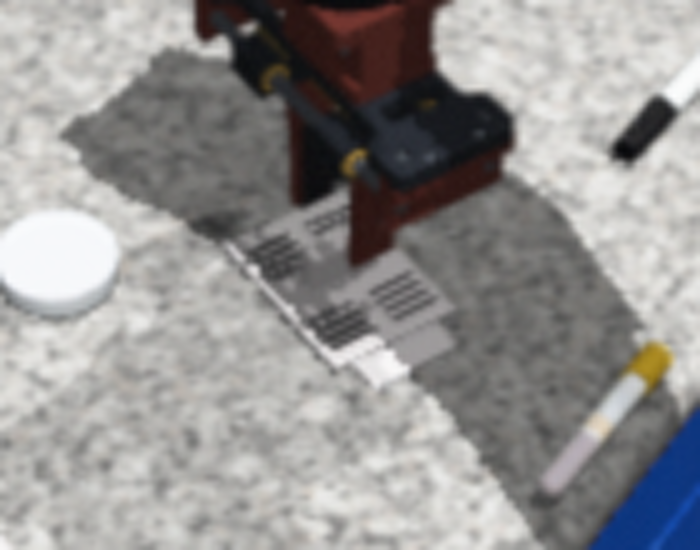

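The fingers straddle the rib (scene crop around 350,210), and the petri dish and tube are clear. I'll correct 2 mm and close.

{"name": "servo_tool", "arguments": {
  "steps": [
    {"x": -0.002,"y": -0.0076,"z": 0.005,"rx": 0,"ry": 0,"rz": -0.0025},
    {"x": -0.002,"y": -0.0076,"z": 0.005,"rx": 0,"ry": 0,"rz": -0.0025}
  ]
}}

```text
clock: 2.15
position: [0.4806, -0.2045, 0.0298]
ee_rot: [180.0, -0.2, -21.3]
contact_force: [-0.0, 1.0, 0.7]
grip_width: 0.0397
```

{"name": "servo_tool", "arguments": {
  "steps": [
    {"x": 0,"y": 0,"z": 0,"rx": 0,"ry": 0,"rz": 0},
    {"x": 0,"y": 0,"z": 0,"rx": 0,"ry": 0,"rz": 0},
    {"x": 0,"y": 0,"z": 0,"rx": 0,"ry": 0,"rz": 0},
    {"x": 0,"y": 0,"z": 0,"rx": 0,"ry": 0,"rz": 0},
    {"x": 0,"y": 0,"z": 0,"rx": 0,"ry": 0,"rz": 0},
    {"x": 0,"y": 0,"z": 0,"rx": 0,"ry": 0,"rz": 0},
    {"x": 0,"y": 0,"z": 0,"rx": 0,"ry": 0,"rz": 0},
    {"x": 0,"y": 0,"z": 0,"rx": 0,"ry": 0,"rz": 0}
  ],
  "jaw": 4
}}

```text
clock: 2.82
position: [0.4801, -0.2044, 0.0289]
ee_rot: [180.0, -0.1, -21.3]
contact_force: [1.0, -1.1, 0.2]
grip_width: 0.0039
```

Run:
```python
from h import *
s=st()
```

```text
t 2.82 pos [ 480.09 -204.39   28.86] rpy [ 1.80e+02 -8.00e-02 -2.13e+01] F [ 0.96 -1.08  0.24] T [-0.05 -0.1  -0.01] w 3.9
```

Run:
```python
from h import *
from cell import optics
a=optics.read_camera("scene")["frame"][190:300,270:410,::-1]
b=optics.read_camera("top")["frame"][190:290,290:390,::-1]
o=np.zeros((600,800,3),np.uint8); a=cv2.resize(a,(420,330),interpolation=cv2.INTER_CUBIC); b=cv2.resize(b,(370,370),interpolation=cv2.INTER_CUBIC)
o[:330,:420]=a;o[:370,425:795]=b
cv2.imwrite("pics/g2.png",o)
st()
```

```text
t 2.92 pos [ 480.09 -204.39   28.87] rpy [ 1.80e+02 -8.00e-02 -2.13e+01] F [ 0.84  0.25 -0.07] T [-0.01 -0.01 -0.  ] w 4.2
```

View pics/g2.png

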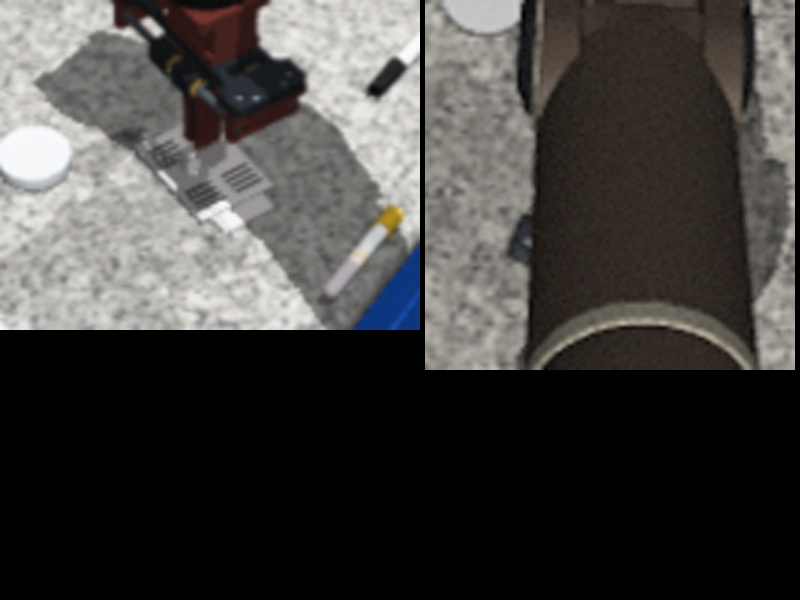

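{"name": "servo_tool", "arguments": {
  "steps": [
    {"x": 0,"y": 0,"z": 0,"rx": 0,"ry": 0,"rz": 0},
    {"x": 0,"y": 0,"z": 0,"rx": 0,"ry": 0,"rz": 0},
    {"x": 0,"y": 0,"z": 0,"rx": 0,"ry": 0,"rz": 0}
  ],
  "jaw": 0
}}

```text
clock: 3.17
position: [0.4801, -0.2044, 0.0289]
ee_rot: [180.0, -0.1, -21.3]
contact_force: [-0.3, 0.4, -0.4]
grip_width: 0.0003
```

Run:
```python
from h import *
from cell import optics
d=optics.read_camera("scene"); np.savez("s3.npz",**d)
a=d["frame"][210:280,300:380,::-1]
cv2.imwrite("pics/g3.png",cv2.resize(a,None,fx=8,fy=8,interpolation=cv2.INTER_CUBIC))
st()
```

```text
t 3.22 pos [ 480.1  -204.41   28.89] rpy [ 1.80e+02 -9.00e-02 -2.13e+01] F [ 0.38 -0.3  -0.57] T [-0.03  0.01  0.  ] w 0.3
```

View pics/g3.png

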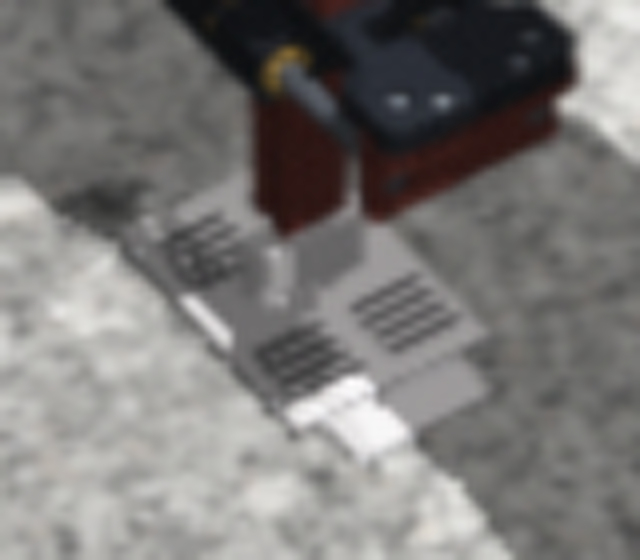

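Run:
```python
from h import *
d=np.load("s3.npz"); C=cloud(d)
print(proj([[.48,-.2044,.0099],[.48,-.2044,.029],[.48,-.2044,.034],[.4796,-.2055,.034]],d))
for v in range(222,250,2):
    print(v,[tuple(np.round(C[v,u]*1000).astype(int)) for u in (330,334,338,342,348)])
```

```text
[[336.65220571 243.64205605]
 [336.75795515 238.30806041]
 [336.78601564 236.892691  ]
 [337.17175786 236.6963791 ]]
222 [(np.int64(543), np.int64(-267), np.int64(0)), (np.int64(483), np.int64(-196), np.int64(90)), (np.int64(451), np.int64(-164), np.int64(133)), (np.int64(465), np.int64(-203), np.int64(94)), (np.int64(418), np.int64(-153), np.int64(161))]
224 [(np.int64(541), np.int64(-264), np.int64(-3)), (np.int64(482), np.int64(-194), np.int64(86)), (np.int64(469), np.int64(-192), np.int64(94)), (np.int64(440), np.int64(-164), np.int64(133)), (np.int64(414), np.int64(-147), np.int64(161))]
226 [(np.int64(534), np.int64(-254), np.int64(1)), (np.int64(481), np.int64(-193), np.int64(80)), (np.int64(470), np.int64(-194), np.int64(85)), (np.int64(437), np.int64(-160), np.int64(132)), (np.int64(411), np.int64(-143), np.int64(160))]
228 [(np.int64(532), np.int64(-250), np.int64(-2)), (np.int64(481), np.int64(-193), np.int64(74)), (np.int64(472), np.int64(-196), np.int64(76)), (np.int64(468), np.int64(-208), np.int64(68)), (np.int64(411), np.int64(-143), np.int64(154))]
230 [(np.int64(528
[... 1667 characters left out ...]
.int64(489), np.int64(-189), np.int64(17)), (np.int64(477), np.int64(-188), np.int64(24)), (np.int64(474), np.int64(-201), np.int64(16)), (np.int64(470), np.int64(-213), np.int64(7)), (np.int64(458), np.int64(-223), np.int64(5))]
246 [(np.int64(491), np.int64(-191), np.int64(7)), (np.int64(479), np.int64(-191), np.int64(14)), (np.int64(474), np.int64(-202), np.int64(7)), (np.int64(467), np.int64(-208), np.int64(6)), (np.int64(453), np.int64(-215), np.int64(8))]
248 [(np.int64(488), np.int64(-187), np.int64(5)), (np.int64(479), np.int64(-191), np.int64(7)), (np.int64(471), np.int64(-197), np.int64(6)), (np.int64(462), np.int64(-202), np.int64(7)), (np.int64(450), np.int64(-211), np.int64(6))]
```

Run:
```python
from h import *
import cell; from cell import arm
print([a for a in dir(arm) if a[0]!='_'], arm.nose_length)
d=np.load("s3.npz"); C=cloud(d)
R=RR([180,-.09,-21.3]); p=np.array([480.1,-204.4,28.9])/1000
q=R.inv().apply((C.reshape(-1,3)-p)).reshape(480,640,3)*1000
m=(abs(q[...,0])<60)&(abs(q[...,1])<100)&(q[...,2]<30)&(q[...,2]>-170)&(d["z_map"]>0)
hsv=cv2.cvtColor(d["frame"],cv2.COLOR_RGB2HSV)
red=(cv2.inRange(hsv,(0,90,20),(12,255,255))>0)|(cv2.inRange(hsv,(170,90,20),(180,255,255))>0)
w=q[m&red]; print(len(w)); print(np.percentile(w,[1,5,50,95,99],axis=0))
f=w[(abs(w[:,0])<20)&(abs(w[:,1])<13)]; print(len(f),np.percentile(f,[1,50,90,95,99,100],axis=0))
```

```text
['Unreachable', 'nose_length'] 0.019
447
[[ -43.46115207  -24.42631321 -169.33828307]
 [ -42.73846107  -23.27896765 -165.99919738]
 [ -24.77209147  -10.41496943 -140.80166245]
 [   6.12692009   12.5468972   -22.07114023]
 [  13.69161936   15.62154436  -16.67786604]]
133 [[-14.90019423 -12.18459606 -67.30934479]
 [ -9.09075837  -9.23640191 -36.60935207]
 [  2.76334566   2.83103617 -19.17095093]
 [  4.59621136   5.97127896 -17.70833333]
 [  6.43819701   8.18854459 -15.47335314]
 [  9.28991335   8.98780035 -14.72695991]]
```

{"name": "servo_tool", "arguments": {
  "steps": [
    {"x": 0,"y": 0,"z": 0,"rx": 0,"ry": 0,"rz": 0},
    {"x": 0,"y": 0,"z": 0,"rx": 0,"ry": 0,"rz": 0},
    {"x": 0,"y": 0,"z": 0,"rx": 0,"ry": 0,"rz": 0},
    {"x": 0,"y": 0,"z": 0,"rx": 0,"ry": 0,"rz": 0},
    {"x": 0,"y": 0,"z": 0,"rx": 0,"ry": 0,"rz": 0},
    {"x": 0,"y": 0,"z": 0,"rx": 0,"ry": 0,"rz": 0},
    {"x": 0,"y": 0,"z": -0.15,"rx": 0,"ry": 0,"rz": 0},
    {"x": 0,"y": 0,"z": -0.28,"rx": 0,"ry": 0,"rz": 0},
    {"x": 0,"y": 0,"z": -0.28,"rx": 0,"ry": 0,"rz": 0}
  ],
  "jaw": 40
}}

```text
clock: 3.97
position: [0.4833, -0.2051, 0.1041]
ee_rot: [-180.0, -0.5, -21.3]
contact_force: [0.3, 0.8, -0.3]
grip_width: 0.0399
```

Run:
```python
from h import *
from cell import optics
d=optics.read_camera("scene"); np.savez("s4.npz",**d)
a=d["frame"][180:280,290:400,::-1]
cv2.imwrite("pics/g4.png",cv2.resize(a,None,fx=6,fy=6,interpolation=cv2.INTER_CUBIC))
s=st()
R=RR(s["ee_rot"])
for x in(-20,-33,20,33): print(x,proj([s["position"]+R.apply([x/1000,0,z/1000]) for z in(0,19)],d).round(1).tolist())
```

```text
t 4.02 pos [ 482.2  -205.08  101.83] rpy [179.98  -0.43 -21.31] F [ 1.01 -0.08 -0.43] T [-0.06 -0.02  0.02] w 39.8
-20 [[341.4, 221.3], [341.2, 227.0]]
-33 [[344.6, 224.5], [344.4, 230.2]]
20 [[331.8, 211.5], [331.7, 217.2]]
33 [[328.8, 208.4], [328.7, 214.1]]
```

View pics/g4.png

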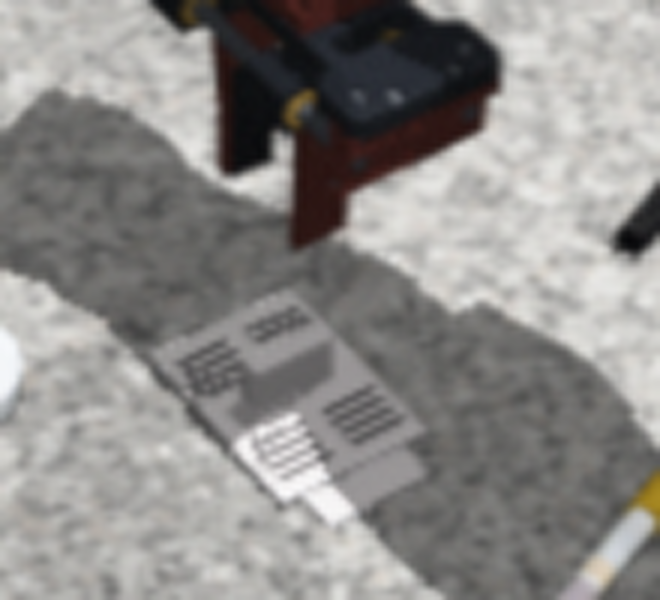

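The fingertips (front finger tip at about pixel 343,220) appear roughly 15 mm behind the reported TCP. The stated geometry puts them 19 mm ahead. That explains why the jaws closed above the rib. I'll go lower in small steps, checking by feel.

Run:
```python
from h import *
s=st(); go(s,[.4796,-.2055,.025],RR([180,0,-21.4])); go(s,[.4796,-.2055,.005],RR([180,0,-21.4]))
```

```text
t 4.02 pos [ 482.2  -205.08  101.83] rpy [179.98  -0.43 -21.31] F [ 1.01 -0.08 -0.43] T [-0.06 -0.02  0.02] w 39.8
shift frac [-0.0114  0.0053  0.3073] turn frac [ 0.0002 -0.005   0.0011] dist mm 76.9 ang 0.4
shift frac [-0.012   0.0052  0.3873] turn frac [ 0.0002 -0.005   0.0011] dist mm 96.9 ang 0.4
```

{"name": "servo_tool", "arguments": {
  "steps": [
    {"x": -0.002,"y": 0.004,"z": 0.15,"rx": 0,"ry": 0,"rz": 0},
    {"x": -0.002,"y": 0.004,"z": 0.26,"rx": 0,"ry": 0,"rz": 0},
    {"x": -0.002,"y": 0.004,"z": 0.3,"rx": 0,"ry": 0,"rz": 0},
    {"x": -0.002,"y": 0.004,"z": 0.32,"rx": 0,"ry": 0,"rz": 0},
    {"x": -0.002,"y": 0.004,"z": 0.34,"rx": 0,"ry": 0,"rz": 0},
    {"x": -0.002,"y": 0.004,"z": 0.352,"rx": 0,"ry": 0,"rz": 0},
    {"x": -0.002,"y": 0.004,"z": 0.352,"rx": 0,"ry": 0,"rz": 0}
  ]
}}

```text
clock: 4.6
position: [0.4797, -0.2052, 0.0111]
ee_rot: [-180.0, -0.1, -21.3]
contact_force: [0.1, 0.3, -0.1]
grip_width: 0.0399
```

Run:
```python
from h import *
from cell import optics
d=optics.read_camera("scene"); np.savez("s5.npz",**d)
a=d["frame"][190:280,290:390,::-1]
cv2.imwrite("pics/g5.png",cv2.resize(a,None,fx=6,fy=6,interpolation=cv2.INTER_CUBIC))
s=st()
```

```text
t 4.65 pos [ 479.83 -205.27   11.47] rpy [ 1.80e+02 -1.40e-01 -2.13e+01] F [ 0.12 -0.15 -0.28] T [-0.01 -0.03  0.01] w 40.2
```

View pics/g5.png

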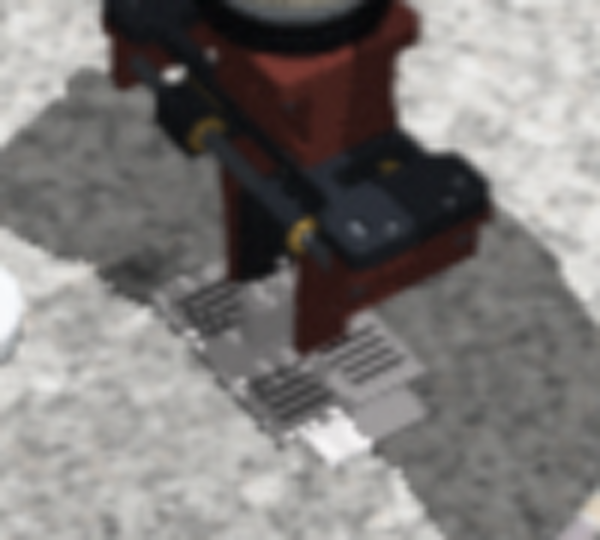

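{"name": "servo_tool", "arguments": {
  "steps": [
    {"x": 0,"y": 0,"z": 0.02,"rx": 0,"ry": 0,"rz": 0},
    {"x": 0,"y": 0,"z": 0.036,"rx": 0,"ry": 0,"rz": 0},
    {"x": 0,"y": 0,"z": 0.044,"rx": 0,"ry": 0,"rz": 0},
    {"x": 0,"y": 0,"z": 0.044,"rx": 0,"ry": 0,"rz": 0}
  ]
}}

```text
clock: 4.98
position: [0.479, -0.2051, -0.0005]
ee_rot: [180.0, -0.1, -21.3]
contact_force: [-0.5, -0.0, 0.4]
grip_width: 0.0399
```

{"name": "servo_tool", "arguments": {
  "steps": [
    {"x": 0,"y": 0,"z": 0.006,"rx": 0,"ry": 0,"rz": 0},
    {"x": 0,"y": 0,"z": 0.012,"rx": 0,"ry": 0,"rz": 0},
    {"x": 0,"y": 0,"z": 0.012,"rx": 0,"ry": 0,"rz": 0}
  ]
}}

```text
clock: 5.23
position: [0.4795, -0.2052, -0.0026]
ee_rot: [180.0, -0.1, -21.3]
contact_force: [-2.1, 0.6, 5.9]
grip_width: 0.0399
```

{"name": "servo_tool", "arguments": {
  "steps": [
    {"x": 0,"y": 0,"z": -0.012,"rx": 0,"ry": 0,"rz": 0},
    {"x": 0,"y": 0,"z": -0.012,"rx": 0,"ry": 0,"rz": 0}
  ]
}}

```text
clock: 5.4
position: [0.4796, -0.2052, 0.0003]
ee_rot: [180.0, -0.1, -21.3]
contact_force: [-0.6, 0.0, 0.2]
grip_width: 0.0397
```

{"name": "servo_tool", "arguments": {
  "steps": [
    {"x": 0,"y": 0,"z": 0,"rx": 0,"ry": 0,"rz": 0},
    {"x": 0,"y": 0,"z": 0,"rx": 0,"ry": 0,"rz": 0},
    {"x": 0,"y": 0,"z": 0,"rx": 0,"ry": 0,"rz": 0},
    {"x": 0,"y": 0,"z": 0,"rx": 0,"ry": 0,"rz": 0},
    {"x": 0,"y": 0,"z": 0,"rx": 0,"ry": 0,"rz": 0},
    {"x": 0,"y": 0,"z": 0,"rx": 0,"ry": 0,"rz": 0},
    {"x": 0,"y": 0,"z": 0,"rx": 0,"ry": 0,"rz": 0}
  ],
  "jaw": 4
}}

```text
clock: 5.98
position: [0.4793, -0.2051, -0.0002]
ee_rot: [-180.0, -0.1, -21.3]
contact_force: [-0.9, -0.2, -0.8]
grip_width: 0.0118
```

Run:
```python
from h import *
s=st()
```

```text
t 5.98 pos [ 4.7928e+02 -2.0510e+02 -1.9000e-01] rpy [-1.80e+02 -8.00e-02 -2.13e+01] F [-0.93 -0.2  -0.81] T [ 0.   -0.06 -0.02] w 11.8
```

Run:
```python
from h import *
s=st(); o=np.array([.4945,.107]);y=np.radians(-16.2)
m=wor([[-.0013,-.0003]],o,y)[0]; print(m)
p=np.array(s["position"]).copy(); p[2]=.15
go(s,p,RR([180,0,-21.3]))
s["position"]=p; go(s,[*m,.15],RR([180,0,-16.2]))
```

```text
t 5.98 pos [ 4.7928e+02 -2.0510e+02 -1.9000e-01] rpy [-1.80e+02 -8.00e-02 -2.13e+01] F [-0.93 -0.2  -0.81] T [ 0.   -0.06 -0.02] w 11.8
[0.49316792 0.1070746 ]
shift frac [ 0.0008 -0.     -0.6007] turn frac [-0.     -0.0009  0.    ] dist mm 150.2 ang 0.1
shift frac [-4.0180e-01 -1.1836e+00 -5.0000e-04] turn frac [ 0.     -0.0009 -0.0593] dist mm 312.5 ang 5.1
```

{"name": "servo_tool", "arguments": {
  "steps": [
    {"x": 0,"y": 0,"z": -0.1,"rx": 0,"ry": 0,"rz": 0},
    {"x": 0,"y": 0,"z": -0.25,"rx": 0,"ry": 0,"rz": 0},
    {"x": 0,"y": 0,"z": -0.4,"rx": 0,"ry": 0,"rz": 0},
    {"x": 0,"y": 0,"z": -0.5,"rx": 0,"ry": 0,"rz": 0},
    {"x": 0,"y": 0,"z": -0.6,"rx": 0,"ry": 0,"rz": 0},
    {"x": 0,"y": 0,"z": -0.6,"rx": 0,"ry": 0,"rz": 0}
  ]
}}

```text
clock: 6.48
position: [0.4816, -0.2058, 0.1547]
ee_rot: [180.0, -0.5, -21.3]
contact_force: [1.7, 0.5, -0.3]
grip_width: 0.0119
```

Run:
```python
from h import *
s=st(); o=np.array([.4945,.107]);y=np.radians(-16.2)
m=wor([[-.0013,-.0003]],o,y)[0]
go(s,[*m,.15],RR([180,0,-16.2]))
from cell import optics
d=optics.read_camera("scene")
cv2.imwrite("pics/g6.png",cv2.resize(d["frame"][100:400,150:450,::-1],None,fx=2,fy=2))
```

```text
t 6.48 pos [ 481.61 -205.83  154.69] rpy [179.97  -0.51 -21.3 ] F [ 1.68  0.48 -0.34] T [-0.1  -0.08  0.03] w 11.9
shift frac [-0.4117 -1.1829  0.0145] turn frac [ 0.0006 -0.0059 -0.0594] dist mm 313.2 ang 5.1
```

View pics/g6.png

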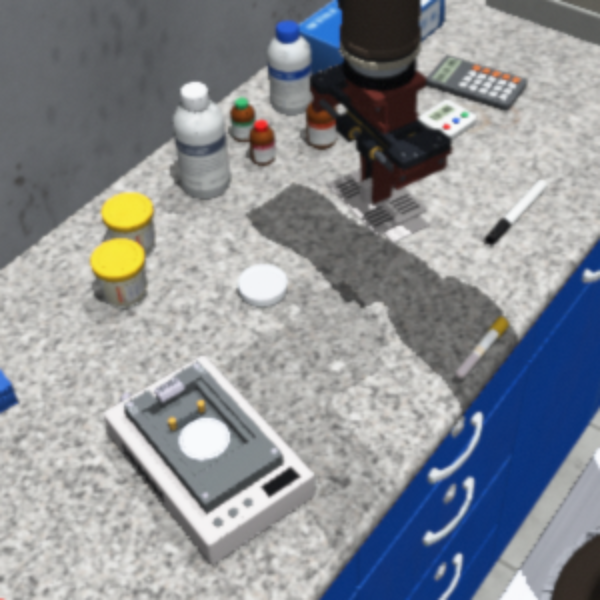

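The cover is lifted and held (crop around 380,210), and nothing else has moved. I'll carry it over the sampler.

{"name": "servo_tool", "arguments": {
  "steps": [
    {"x": -0.35,"y": -1.0,"z": 0,"rx": 0,"ry": 0,"rz": -0.05},
    {"x": -0.35,"y": -1.0,"z": 0,"rx": 0,"ry": 0,"rz": -0.05},
    {"x": -0.35,"y": -1.0,"z": 0,"rx": 0,"ry": 0,"rz": -0.05},
    {"x": -0.35,"y": -1.0,"z": 0,"rx": 0,"ry": 0,"rz": -0.05},
    {"x": -0.35,"y": -1.0,"z": 0,"rx": 0,"ry": 0,"rz": -0.05},
    {"x": -0.35,"y": -1.0,"z": 0,"rx": 0,"ry": 0,"rz": -0.05},
    {"x": -0.35,"y": -1.0,"z": 0,"rx": 0,"ry": 0,"rz": -0.05},
    {"x": -0.35,"y": -1.0,"z": 0,"rx": 0,"ry": 0,"rz": -0.05}
  ]
}}

```text
clock: 7.2
position: [0.4873, 0.0647, 0.1487]
ee_rot: [-179.9, 0.0, -16.6]
contact_force: [0.2, -0.8, -1.6]
grip_width: 0.0117
```

Run:
```python
from h import *
s=st(); o=np.array([.4945,.107]);y=np.radians(-16.2)
m=wor([[-.0013,-.0003]],o,y)[0]
go(s,[*m,.13],RR([180,0,-16.2]))
```

```text
t 7.2 pos [487.31  64.69 148.66] rpy [-1.7992e+02  3.0000e-02 -1.6590e+01] F [ 0.23 -0.8  -1.65] T [-0.03 -0.07 -0.  ] w 11.7
shift frac [-0.0259 -0.1691  0.0749] turn frac [-0.001   0.0003 -0.0045] dist mm 46.7 ang 0.4
```

{"name": "servo_tool", "arguments": {
  "steps": [
    {"x": -0.026,"y": -0.16,"z": 0.07,"rx": 0,"ry": 0,"rz": -0.005},
    {"x": -0.026,"y": -0.16,"z": 0.07,"rx": 0,"ry": 0,"rz": -0.005},
    {"x": -0.026,"y": -0.16,"z": 0.07,"rx": 0,"ry": 0,"rz": -0.005},
    {"x": -0.026,"y": -0.16,"z": 0.07,"rx": 0,"ry": 0,"rz": -0.005},
    {"x": -0.026,"y": -0.16,"z": 0.07,"rx": 0,"ry": 0,"rz": -0.005}
  ]
}}

```text
clock: 7.62
position: [0.4937, 0.098, 0.1317]
ee_rot: [179.9, -0.0, -16.7]
contact_force: [-0.2, -0.0, -1.3]
grip_width: 0.0116
```

Run:
```python
from h import *
from cell import optics
s=st(); o=np.array([.4945,.107]);y=np.radians(-16.2)
m=wor([[-.0013,-.0003]],o,y)[0]
go(s,[*m,.13],RR([180,0,-16.2]))
ds=optics.read_camera("scene"); np.savez("s7.npz",**ds)
dt=optics.read_camera("top"); np.savez("t7.npz",**dt)
a=cv2.resize(ds["frame"][215:385,180:330,::-1],None,fx=3.5,fy=3.5,interpolation=cv2.INTER_CUBIC)
b=cv2.resize(dt["frame"][170:290,150:260,::-1],None,fx=2.4,fy=2.4,interpolation=cv2.INTER_CUBIC)
c=np.zeros((600,800,3),np.uint8);c[:a.shape[0],:a.shape[1]]=a;c[:b.shape[0],530:530+b.shape[1]]=b
cv2.imwrite("pics/g7.png",c)
```

```text
t 7.62 pos [493.68  97.95 131.75] rpy [ 1.7992e+02 -4.0000e-02 -1.6680e+01] F [-0.23 -0.04 -1.35] T [-0.06 -0.08 -0.01] w 11.6
shift frac [-0.0124 -0.0344  0.0069] turn frac [ 0.0009 -0.0005 -0.0056] dist mm 9.3 ang 0.5
```

View pics/g7.png

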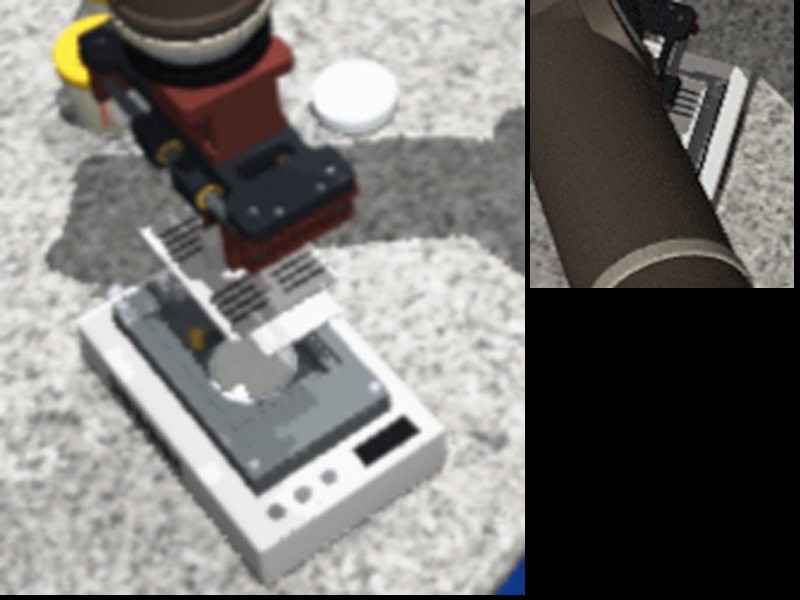

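Run:
```python
from h import *
d=np.load("s7.npz"); zu=.132
report(d,np.array([.4937,.098]),np.radians(-16.65),dict(plate=(-.05,.05,-.036,.036,zu+.0075),lip=(-.068,-.051,-.025,.025,zu+.0035)),w=3)
C=cloud(d); L=loc(C[...,:2].reshape(-1,2),np.array([.4937,.098]),np.radians(-16.65)).reshape(480,640,2)
m=(L[...,0]>-.066)&(L[...,0]<-.054)&(abs(L[...,1])<.022)&(C[...,2]>.1); print("lip z",np.median(C[m][:,2]),m.sum())
for sg in(1,-1):
  m=(abs(L[...,0])<.046)&(L[...,0]<-.025)&(L[...,1]*sg>.003)&(L[...,1]*sg<.034)&(C[...,2]>.1)&(C[...,2]<.16); print("plate z",np.median(C[m][:,2]),m.sum())
```

```text
plate back exp 50.0 got 60.64 skew 23.76deg inl 0.35
plate front exp -50.0 got -54.19 skew -0.65deg inl 0.77
plate left exp 36.0 got 36.41 skew -0.43deg inl 0.60
plate right exp -36.0 got -33.12 skew -1.07deg inl 0.30
lip back exp -51.0 got -51.17 skew 0.01deg inl 0.95
lip front exp -68.0 got -70.68 skew -1.00deg inl 0.73
lip left exp 25.0 got 25.09 skew -3.33deg inl 0.93
lip right exp -25.0 got -25.03 skew -1.53deg inl 0.87
lip z 0.5161402235848737 1251
plate z 0.1380527544425416 138
plate z 0.1384890181068167 130
```

```bash
cat >> h.py <<'E'
O=np.array([.4945,.107]);Y=np.radians(-16.2)
def tgt(x,y,z,th,yaw=-16.0):
    """mm in sampler-ish frame -> world pos, R"""
    return np.array([*wor([[x/1000,y/1000]],O,Y)[0],z/1000]),RR([180,-th,yaw])
def sl(s):
    l=loc(np.array(s["position"])[:2],O,Y)[0]*1000; f=loc(np.array(s["contact_force"])[:2],0,Y)[0]
    print("local xyz %.2f %.2f %.2f"%(l[0],l[1],s["position"][2]*1000),"tilt %.2f"%-s["ee_rot"][1],"F local",np.round([*f,s["contact_force"][2]],1))
E
python3 - <<'E'
from h import *
s=st(); sl(s); go(s,*tgt(19.6,1.8,112,15))
E
```

```text
t 7.72 pos [494.    98.16 132.26] rpy [ 1.7995e+02 -1.0000e-01 -1.6700e+01] F [-0.7   0.51 -0.63] T [-0.07 -0.02 -0.07] w 12.1
local xyz 1.99 -8.63 132.26 tilt 0.10 F local [-0.8  0.3 -0.6]
shift frac [ 0.07   -0.0424  0.0811] turn frac [ 0.0016  0.1734 -0.008 ] dist mm 28.8 ang 14.9
```

{"name": "servo_tool", "arguments": {
  "steps": [
    {"x": 0.03,"y": -0.02,"z": 0.02,"rx": 0,"ry": 0.08,"rz": -0.004},
    {"x": 0.07,"y": -0.042,"z": 0.08,"rx": 0.001,"ry": 0.173,"rz": -0.008},
    {"x": 0.07,"y": -0.042,"z": 0.08,"rx": 0.001,"ry": 0.173,"rz": -0.008},
    {"x": 0.07,"y": -0.042,"z": 0.08,"rx": 0.001,"ry": 0.173,"rz": -0.008},
    {"x": 0.07,"y": -0.042,"z": 0.08,"rx": 0.001,"ry": 0.173,"rz": -0.008}
  ]
}}

```text
clock: 8.13
position: [0.5137, 0.1043, 0.1127]
ee_rot: [180.0, -14.9, -15.9]
contact_force: [-0.2, 0.6, -0.6]
grip_width: 0.0115
```

Run:
```python
from h import *
s=st(); sl(s); go(s,*tgt(19.6,1.8,85,15)); go(s,*tgt(19.6,1.8,72.6,15))
```

```text
t 8.13 pos [513.69 104.31 112.75] rpy [179.95 -14.94 -15.88] F [-0.25  0.58 -0.62] T [ 0.01  0.24 -0.  ] w 11.5
local xyz 19.18 2.77 112.75 tilt 14.94 F local [-0.4  0.5 -0.6]
shift frac [-0.027   0.0038  0.1077] turn frac [0.0002 0.0007 0.0013] dist mm 27.8 ang 0.1
shift frac [-0.0398  0.0038  0.1556] turn frac [0.0002 0.0007 0.0013] dist mm 40.2 ang 0.1
```

{"name": "servo_tool", "arguments": {
  "steps": [
    {"x": -0.015,"y": 0.003,"z": 0.06,"rx": 0,"ry": 0,"rz": 0.001},
    {"x": -0.027,"y": 0.003,"z": 0.108,"rx": 0,"ry": 0,"rz": 0.001},
    {"x": -0.027,"y": 0.003,"z": 0.108,"rx": 0,"ry": 0,"rz": 0.001},
    {"x": -0.027,"y": 0.003,"z": 0.108,"rx": 0,"ry": 0,"rz": 0.001}
  ]
}}

```text
clock: 8.47
position: [0.5144, 0.1031, 0.0845]
ee_rot: [180.0, -14.9, -16.1]
contact_force: [-0.7, -0.5, -0.4]
grip_width: 0.0118
```

Run:
```python
from h import *
from cell import optics
s=st(); sl(s)
ds=optics.read_camera("scene"); np.savez("s8.npz",**ds)
a=cv2.resize(ds["frame"][265:365,200:310,::-1],None,fx=6,fy=6,interpolation=cv2.INTER_CUBIC)
cv2.imwrite("pics/g8.png",a)
```

```text
t 8.47 pos [514.45 103.12  84.53] rpy [179.99 -14.89 -16.07] F [-0.68 -0.48 -0.37] T [ 0.01  0.23 -0.02] w 11.8
local xyz 20.24 1.84 84.53 tilt 14.89 F local [-0.5 -0.7 -0.4]
```

View pics/g8.png

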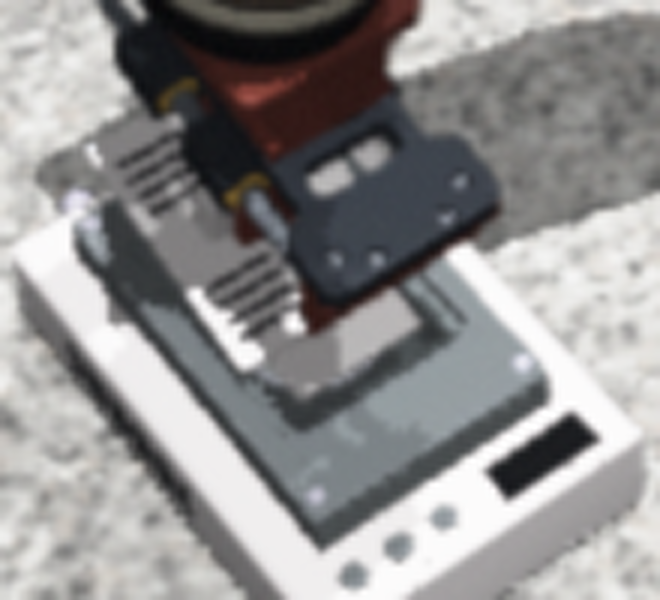

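```bash
cat > ov.py <<'E'
from h import *
import sys
def ov(f,out,pos,rpy,mx,my,mz,box,fx=6):
    d=np.load(f); u0,v0,u1,v1=box
    a=cv2.resize(d["frame"][v0:v1,u0:u1,::-1],None,fx=fx,fy=fx,interpolation=cv2.INTER_CUBIC)
    def L(pts,col):
        q=(proj(pts,d)-[u0,v0]+.5)*fx
        cv2.polylines(a,[np.round(q).astype(np.int32)],True,col,1,cv2.LINE_AA)
    m=lambda x,y,z:[*wor([[x/1000,y/1000]],O,Y)[0],z/1000]
    L([m(mx+sx*51.5,my+sy*37.5,mz) for sx,sy in((-1,-1),(-1,1),(1,1),(1,-1))],(0,255,0))
    R=RR(rpy)*Ro.from_euler("x",180,degrees=True)
    c=lambda x,y,z: np.array(pos)+R.apply([x/1000,y/1000,z/1000])
    L([c(-50,-36,7.5),c(-50,36,7.5),c(50,36,7.5),c(50,-36,7.5)],(0,0,255))
    L([c(-68,-25,3.5),c(-68,25,3.5),c(-50,25,3.5),c(-50,-25,3.5)],(255,0,255))
    cv2.imwrite(out,a)
E
python3 - <<'E'
from ov import *
ov("s8.npz","pics/g8o.png",[.51445,.10312,.08453],[179.99,-14.89,-16.07],-1.3,1.8,67,(200,265,310,365))
E
```

```text
(no output)
```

View pics/g8o.png

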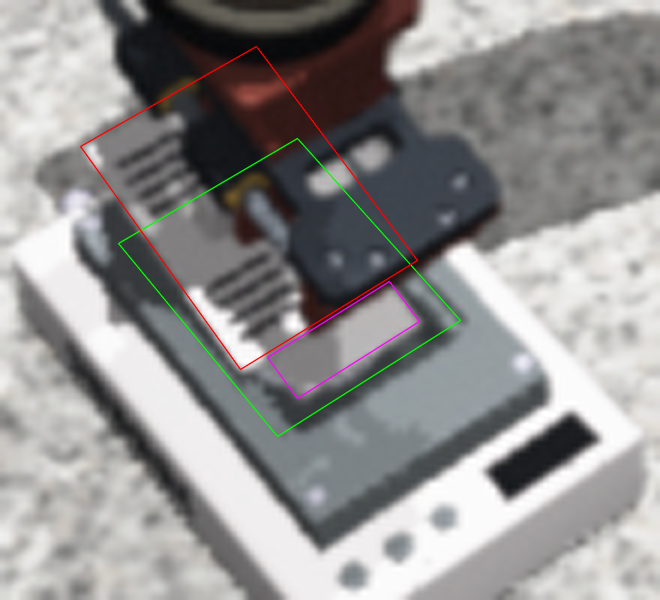

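Run:
```python
from h import *
def dr(f,box,fx,out,lines):
    d=np.load(f);u0,v0,u1,v1=box
    a=cv2.resize(d["frame"][v0:v1,u0:u1,::-1],None,fx=fx,fy=fx,interpolation=cv2.INTER_CUBIC)
    a=cv2.convertScaleAbs(a,alpha=1.6,beta=-40)
    for (p,col) in lines:
        w=[[*wor([[x/1000,y/1000]],O,Y)[0],z/1000] for x,y,z in p]
        q=(proj(w,d)-[u0,v0]+.5)*fx
        cv2.polylines(a,[np.round(q).astype(np.int32)],True,col,1,cv2.LINE_AA)
    cv2.imwrite(out,a)
def rect(x0,x1,y0,y1,z): return [(x0,y0,z),(x0,y1,z),(x1,y1,z),(x1,y0,z)]
my=1.8;mx=-1.3
dr("scene0.npz",(205,275,305,365),6.5,"pics/ms.png",[(rect(mx-51.5,mx+51.5,my-37.5,my+37.5,67),(0,255,0)),(rect(mx-51.5,mx+51.5,my-30,my+30,62),(0,255,255))])
my=-.5
dr("top0.npz",(155,180,250,290),5.4,"pics/mt.png",[(rect(mx-51.5,mx+51.5,my-37.5,my+37.5,67),(0,255,0)),(rect(mx-51.5,mx+51.5,my-30,my+30,62),(0,255,255))])
```

```text
(no output)
```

View pics/ms.png

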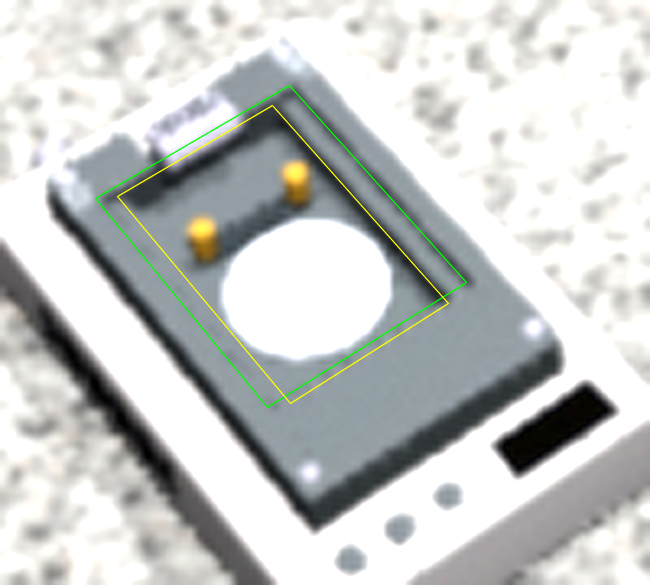

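View pics/mt.png

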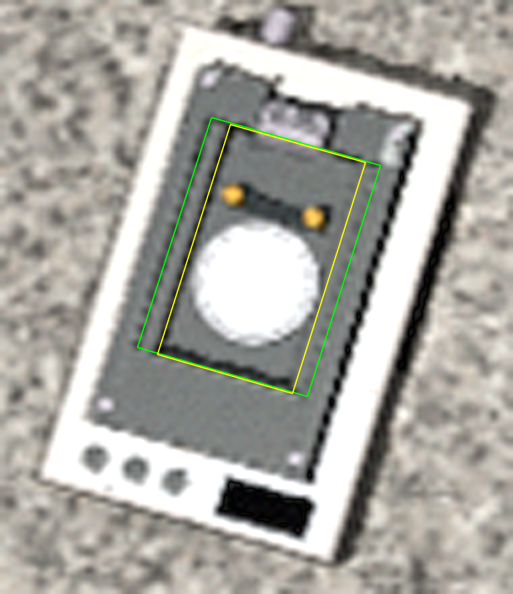

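The cover overlay matches the held cover, and the mouth overlay (front edge around 277,436 to 460,320) matches the opening. I'll descend, then slide in.

Run:
```python
from h import *
s=st(); sl(s); go(s,*tgt(19.6,1.8,72.6,15))
```

```text
t 8.52 pos [514.68 103.48  84.98] rpy [-179.98  -14.94  -16.06] F [ 0.32  0.25 -1.72] T [0.05 0.23 0.04] w 11.5
local xyz 20.36 2.25 84.98 tilt 14.94 F local [ 0.2  0.3 -1.7]
shift frac [-0.0157  0.0018  0.0471] turn frac [-0.0001  0.0007 -0.0007] dist mm 12.4 ang 0.1
```

{"name": "servo_tool", "arguments": {
  "steps": [
    {"x": -0.005,"y": 0.001,"z": 0.015,"rx": 0,"ry": 0,"rz": 0},
    {"x": -0.01,"y": 0.001,"z": 0.03,"rx": 0,"ry": 0,"rz": 0},
    {"x": -0.015,"y": 0.001,"z": 0.047,"rx": 0,"ry": 0,"rz": 0},
    {"x": -0.015,"y": 0.001,"z": 0.047,"rx": 0,"ry": 0,"rz": 0},
    {"x": -0.015,"y": 0.001,"z": 0.047,"rx": 0,"ry": 0,"rz": 0}
  ]
}}

```text
clock: 8.93
position: [0.5132, 0.1039, 0.072]
ee_rot: [180.0, -14.9, -16.0]
contact_force: [-0.1, 0.3, -0.8]
grip_width: 0.0118
```

Run:
```python
from h import *
s=st(); sl(s); go(s,*tgt(8,1.8,72.6,15))
```

```text
t 8.93 pos [513.22 103.91  71.97] rpy [180.   -14.94 -15.95] F [-0.09  0.25 -0.77] T [ 0.02  0.26 -0.01] w 11.8
local xyz 18.83 2.25 71.97 tilt 14.94 F local [-0.2  0.2 -0.8]
shift frac [-0.0412  0.0016 -0.0136] turn frac [-0.0001  0.0007  0.0005] dist mm 10.9 ang 0.1
```

{"name": "servo_tool", "arguments": {
  "steps": [
    {"x": -0.015,"y": 0.001,"z": -0.004,"rx": 0,"ry": 0,"rz": 0},
    {"x": -0.03,"y": 0.001,"z": -0.008,"rx": 0,"ry": 0,"rz": 0},
    {"x": -0.045,"y": 0.001,"z": -0.012,"rx": 0,"ry": 0,"rz": 0},
    {"x": -0.057,"y": 0.001,"z": -0.0154,"rx": 0,"ry": 0,"rz": 0},
    {"x": -0.057,"y": 0.001,"z": -0.0154,"rx": 0,"ry": 0,"rz": 0}
  ]
}}

```text
clock: 9.35
position: [0.4982, 0.108, 0.0722]
ee_rot: [180.0, -14.9, -15.9]
contact_force: [0.1, 0.9, -1.1]
grip_width: 0.0118
```

Run:
```python
from h import *
s=st(); sl(s); go(s,*tgt(1,1.8,72,15))
```

```text
t 9.35 pos [498.2  108.04  72.2 ] rpy [179.99 -14.95 -15.91] F [ 0.09  0.95 -1.06] T [ 0.08  0.24 -0.02] w 11.8
local xyz 3.26 2.03 72.20 tilt 14.95 F local [-0.2  0.9 -1.1]
shift frac [-0.009   0.0009 -0.0016] turn frac [-0.0002  0.0006  0.001 ] dist mm 2.3 ang 0.1
```

Free so far. Now advancing about 1 mm per row, in short calls.

{"name": "servo_tool", "arguments": {
  "steps": [
    {"x": -0.004,"y": 0.0005,"z": -0.001,"rx": 0,"ry": 0,"rz": 0},
    {"x": -0.008,"y": 0.0005,"z": -0.002,"rx": 0,"ry": 0,"rz": 0},
    {"x": -0.012,"y": 0.0005,"z": -0.003,"rx": 0,"ry": 0,"rz": 0}
  ]
}}

```text
clock: 9.6
position: [0.496, 0.1084, 0.0722]
ee_rot: [-180.0, -15.0, -16.0]
contact_force: [-0.3, -0.2, -1.7]
grip_width: 0.0114
```

{"name": "servo_tool", "arguments": {
  "steps": [
    {"x": -0.004,"y": 0,"z": -0.001,"rx": 0,"ry": 0,"rz": 0},
    {"x": -0.006,"y": 0,"z": -0.0015,"rx": 0,"ry": 0,"rz": 0}
  ]
}}

```text
clock: 9.77
position: [0.4944, 0.1089, 0.0721]
ee_rot: [-180.0, -15.0, -16.0]
contact_force: [-0.2, 0.1, -1.0]
grip_width: 0.0121
```

Run:
```python
from h import *
s=st(); sl(s)
```

```text
t 9.77 pos [494.44 108.88  72.07] rpy [-179.99  -14.95  -15.97] F [-0.16  0.13 -0.95] T [0.05 0.23 0.04] w 12.1
local xyz -0.58 1.78 72.07 tilt 14.95 F local [-0.2  0.1 -1. ]
```

{"name": "servo_tool", "arguments": {
  "steps": [
    {"x": -0.003,"y": 0,"z": -0.0008,"rx": 0,"ry": 0,"rz": 0},
    {"x": -0.006,"y": 0,"z": -0.0016,"rx": 0,"ry": 0,"rz": 0}
  ]
}}

```text
clock: 9.93
position: [0.493, 0.1093, 0.0721]
ee_rot: [-180.0, -15.0, -16.0]
contact_force: [0.0, -1.0, -1.6]
grip_width: 0.0117
```

{"name": "servo_tool", "arguments": {
  "steps": [
    {"x": -0.003,"y": 0,"z": -0.0008,"rx": 0,"ry": 0,"rz": 0},
    {"x": -0.003,"y": 0,"z": -0.0008,"rx": 0,"ry": 0,"rz": 0}
  ]
}}

```text
clock: 10.1
position: [0.4923, 0.1095, 0.0721]
ee_rot: [-180.0, -15.0, -16.0]
contact_force: [-0.1, -0.5, -0.8]
grip_width: 0.0118
```

{"name": "servo_tool", "arguments": {
  "steps": [
    {"x": -0.003,"y": 0,"z": -0.0008,"rx": 0,"ry": 0,"rz": 0},
    {"x": -0.003,"y": 0,"z": -0.0008,"rx": 0,"ry": 0,"rz": 0}
  ]
}}

```text
clock: 10.27
position: [0.4922, 0.1096, 0.0723]
ee_rot: [-180.0, -15.0, -16.0]
contact_force: [3.3, -0.7, -3.5]
grip_width: 0.012
```

{"name": "servo_tool", "arguments": {
  "steps": [
    {"x": -0.0012,"y": 0,"z": 0.005,"rx": 0,"ry": 0,"rz": 0},
    {"x": -0.0012,"y": 0,"z": 0.005,"rx": 0,"ry": 0,"rz": 0}
  ]
}}

```text
clock: 10.43
position: [0.4924, 0.1097, 0.0713]
ee_rot: [-180.0, -15.0, -16.0]
contact_force: [1.2, -2.0, 4.9]
grip_width: 0.0121
```

Run:
```python
from h import *
s=st(); sl(s)
```

```text
t 10.43 pos [492.35 109.69  71.35] rpy [-179.97  -15.03  -15.99] F [ 1.23 -1.96  4.92] T [-0.38 -0.27 -0.1 ] w 12.1
local xyz -2.81 1.98 71.35 tilt 15.03 F local [ 1.7 -1.5  4.9]
```

{"name": "servo_tool", "arguments": {
  "steps": [
    {"x": -0.003,"y": 0,"z": -0.0008,"rx": 0,"ry": 0,"rz": 0},
    {"x": -0.003,"y": 0,"z": -0.0008,"rx": 0,"ry": 0,"rz": 0}
  ]
}}

```text
clock: 10.6
position: [0.4922, 0.1097, 0.0716]
ee_rot: [-180.0, -15.1, -16.0]
contact_force: [5.1, -2.9, 1.1]
grip_width: 0.0121
```

Run:
```python
from h import *
s=st(); sl(s)
```

```text
t 10.6 pos [492.18 109.71  71.57] rpy [-179.95  -15.08  -16.  ] F [ 5.14 -2.91  1.06] T [-0.61 -0.97 -0.07] w 12.1
local xyz -2.98 1.95 71.57 tilt 15.08 F local [ 5.7 -1.4  1.1]
```

```bash
cat >> h.py <<'E'
def piv(th,cx,cz):
    t=np.radians(th); return cx+50*np.cos(t)+3.5*np.sin(t), cz+50*np.sin(t)-3.5*np.cos(t)
E
python3 - <<'E'
from h import *
s=st();sl(s)
for th in(12,9,8):
    x,z=piv(th,-52.1,62.2); print(th,x,z); go(s,*tgt(x,1.95,z,th))
E
```

```text
t 10.6 pos [492.18 109.71  71.57] rpy [-179.95  -15.08  -16.  ] F [ 5.14 -2.91  1.06] T [-0.61 -0.97 -0.07] w 12.1
local xyz -2.98 1.95 71.57 tilt 15.08 F local [ 5.7 -1.4  1.1]
12 -2.464929045447559 69.17206793831966
shift frac [-0.0005  0.      0.0098] turn frac [-0.0005 -0.0359 -0.    ] dist mm 2.4 ang 3.1
9 -2.168062342602304 66.56481405992855
shift frac [-0.0021  0.      0.0202] turn frac [-0.0005 -0.0708 -0.    ] dist mm 5.1 ang 6.1
8 -2.0994907095612563 65.69271680740778
shift frac [-0.0027  0.      0.0236] turn frac [-0.0006 -0.0824 -0.    ] dist mm 5.9 ang 7.1
```

{"name": "servo_tool", "arguments": {
  "steps": [
    {"x": 0,"y": 0,"z": 0.0048,"rx": 0,"ry": -0.018,"rz": 0},
    {"x": -0.0005,"y": 0,"z": 0.0098,"rx": 0,"ry": -0.036,"rz": 0},
    {"x": -0.0005,"y": 0,"z": 0.0098,"rx": 0,"ry": -0.036,"rz": 0}
  ]
}}

```text
clock: 10.85
position: [0.4927, 0.1096, 0.0688]
ee_rot: [-179.9, -11.9, -16.1]
contact_force: [3.1, -2.2, 4.2]
grip_width: 0.0119
```

Run:
```python
from h import *
s=st();sl(s)
for th in(9,8):
    x,z=piv(th,-52.1,62.2); print(th,x,z); go(s,*tgt(x,1.95,z,th))
```

```text
t 10.85 pos [492.69 109.64  68.79] rpy [-179.93  -11.86  -16.06] F [ 3.12 -2.22  4.15] T [-0.36 -0.59  0.  ] w 11.9
local xyz -2.48 2.03 68.79 tilt 11.86 F local [ 3.6 -1.3  4.2]
9 -2.168062342602304 66.56481405992855
shift frac [-0.0006  0.0003  0.009 ] turn frac [-0.0007 -0.0332 -0.0006] dist mm 2.3 ang 2.9
8 -2.0994907095612563 65.69271680740778
shift frac [-0.0011  0.0003  0.0125] turn frac [-0.0007 -0.0449 -0.0006] dist mm 3.1 ang 3.9
```

{"name": "servo_tool", "arguments": {
  "steps": [
    {"x": -0.0003,"y": 0,"z": 0.004,"rx": 0,"ry": -0.016,"rz": 0},
    {"x": -0.0006,"y": 0,"z": 0.0085,"rx": 0,"ry": -0.033,"rz": 0},
    {"x": -0.0006,"y": 0,"z": 0.0085,"rx": 0,"ry": -0.033,"rz": 0}
  ]
}}

```text
clock: 11.1
position: [0.4926, 0.1096, 0.0664]
ee_rot: [-179.9, -9.0, -16.0]
contact_force: [3.0, -2.1, 2.8]
grip_width: 0.0121
```

Run:
```python
from h import *
s=st();sl(s)
for th in(8,7,6.5):
    x,z=piv(th,-52.1,62.2); print(th,x,z); go(s,*tgt(x,1.95,z,th))
```

```text
t 11.1 pos [492.59 109.57  66.4 ] rpy [-179.94   -9.02  -16.05] F [ 3.04 -2.11  2.77] T [-0.35 -0.73  0.04] w 12.1
local xyz -2.55 1.94 66.40 tilt 9.02 F local [ 3.5 -1.2  2.8]
8 -2.0994907095612563 65.69271680740778
shift frac [ 0.0013 -0.      0.0031] turn frac [-0.0006 -0.0119 -0.0006] dist mm 0.8 ang 1.0
7 -2.0461497160158832 64.81955563951274
shift frac [ 0.001  -0.      0.0066] turn frac [-0.0006 -0.0235 -0.0005] dist mm 1.7 ang 2.0
6.5 -2.0251959679829548 64.38265919352729
shift frac [ 0.0008 -0.      0.0083] turn frac [-0.0006 -0.0294 -0.0005] dist mm 2.1 ang 2.5
```

{"name": "servo_tool", "arguments": {
  "steps": [
    {"x": -0.0003,"y": 0,"z": 0.003,"rx": 0,"ry": -0.012,"rz": 0},
    {"x": -0.0005,"y": 0,"z": 0.0065,"rx": 0,"ry": -0.0235,"rz": 0},
    {"x": -0.0005,"y": 0,"z": 0.0065,"rx": 0,"ry": -0.0235,"rz": 0}
  ]
}}

```text
clock: 11.35
position: [0.4926, 0.1096, 0.0648]
ee_rot: [-180.0, -7.1, -16.0]
contact_force: [4.3, -1.4, 3.1]
grip_width: 0.012
```

Run:
```python
from h import *
s=st();sl(s)
```

```text
t 11.35 pos [492.56 109.59  64.79] rpy [-179.96   -7.06  -16.02] F [ 4.26 -1.39  3.08] T [-0.48 -0.85 -0.05] w 12.0
local xyz -2.58 1.95 64.79 tilt 7.06 F local [ 4.5 -0.1  3.1]
```

{"name": "servo_tool", "arguments": {
  "steps": [
    {"x": -0.0003,"y": 0,"z": 0.0018,"rx": 0,"ry": -0.006,"rz": 0},
    {"x": -0.0003,"y": 0,"z": 0.0036,"rx": 0,"ry": -0.012,"rz": 0},
    {"x": -0.0003,"y": 0,"z": 0.0036,"rx": 0,"ry": -0.012,"rz": 0}
  ]
}}

```text
clock: 11.6
position: [0.4925, 0.1096, 0.064]
ee_rot: [-180.0, -6.1, -16.0]
contact_force: [4.9, -2.0, 1.2]
grip_width: 0.0121
```

Run:
```python
from h import *
from cell import optics
s=st();sl(s)
ds=optics.read_camera("scene"); np.savez("s9.npz",**ds)
from ov import *
ov("s9.npz","pics/g9.png",s["position"],s["ee_rot"],-1.3,1.8,67,(200,265,310,365))
```

```text
t 11.6 pos [492.51 109.61  64.  ] rpy [-179.97   -6.07  -15.99] F [ 4.87 -2.04  1.23] T [-0.57 -1.06 -0.04] w 12.1
local xyz -2.64 1.95 64.00 tilt 6.07 F local [ 5.2 -0.6  1.2]
```

View pics/g9.png

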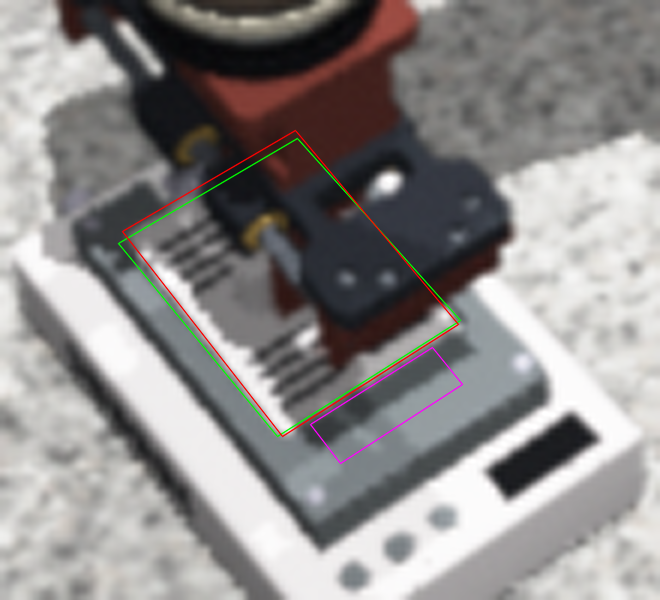

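{"name": "servo_tool", "arguments": {
  "steps": [
    {"x": -0.0001,"y": 0,"z": 0.0018,"rx": 0,"ry": -0.006,"rz": 0},
    {"x": -0.0001,"y": 0,"z": 0.0036,"rx": 0,"ry": -0.012,"rz": 0},
    {"x": -0.0001,"y": 0,"z": 0.0036,"rx": 0,"ry": -0.012,"rz": 0}
  ]
}}

```text
clock: 11.9
position: [0.4924, 0.1096, 0.0632]
ee_rot: [-180.0, -5.0, -16.0]
contact_force: [4.9, -2.6, 2.4]
grip_width: 0.012
```

Run:
```python
from h import *
s=st();sl(s)
```

```text
t 11.9 pos [492.41 109.63  63.18] rpy [-179.98   -5.03  -15.98] F [ 4.91 -2.62  2.36] T [-0.55 -1.1   0.01] w 12.0
local xyz -2.74 1.94 63.18 tilt 5.03 F local [ 5.4 -1.1  2.4]
```

{"name": "servo_tool", "arguments": {
  "steps": [
    {"x": 0,"y": 0,"z": 0.0018,"rx": 0,"ry": -0.006,"rz": 0},
    {"x": 0,"y": 0,"z": 0.003,"rx": 0,"ry": -0.01,"rz": 0},
    {"x": 0,"y": 0,"z": 0.003,"rx": 0,"ry": -0.01,"rz": 0}
  ]
}}

```text
clock: 12.15
position: [0.4923, 0.1097, 0.0624]
ee_rot: [-180.0, -4.1, -16.0]
contact_force: [2.7, -1.6, 6.3]
grip_width: 0.0118
```

Run:
```python
from h import *
s=st();sl(s)
```

```text
t 12.15 pos [492.34 109.68  62.44] rpy [-179.98   -4.13  -15.97] F [ 2.7  -1.6   6.28] T [-0.73 -1.11 -0.04] w 11.8
local xyz -2.82 1.97 62.44 tilt 4.13 F local [ 3.  -0.8  6.3]
```

{"name": "servo_tool", "arguments": {
  "steps": [
    {"x": 0,"y": 0,"z": 0,"rx": 0,"ry": 0,"rz": 0},
    {"x": 0,"y": 0,"z": 0,"rx": 0,"ry": 0,"rz": 0},
    {"x": 0,"y": 0,"z": 0,"rx": 0,"ry": 0,"rz": 0},
    {"x": 0,"y": 0,"z": 0,"rx": 0,"ry": 0,"rz": 0},
    {"x": 0,"y": 0,"z": 0,"rx": 0,"ry": 0,"rz": 0}
  ],
  "jaw": 34
}}

```text
clock: 12.57
position: [0.4912, 0.1098, 0.0617]
ee_rot: [180.0, -4.0, -15.9]
contact_force: [-0.4, -0.0, 0.3]
grip_width: 0.0342
```

{"name": "servo_tool", "arguments": {
  "steps": [
    {"x": 0,"y": 0,"z": -0.04,"rx": 0,"ry": 0,"rz": 0},
    {"x": 0,"y": 0,"z": -0.12,"rx": 0,"ry": 0,"rz": 0},
    {"x": 0,"y": 0,"z": -0.24,"rx": 0,"ry": 0,"rz": 0},
    {"x": 0,"y": 0,"z": -0.24,"rx": 0,"ry": 0,"rz": 0},
    {"x": 0,"y": 0,"z": -0.24,"rx": 0,"ry": 0,"rz": 0}
  ]
}}

```text
clock: 12.98
position: [0.4888, 0.1112, 0.124]
ee_rot: [-179.9, -4.3, -16.0]
contact_force: [-0.2, 0.1, -0.2]
grip_width: 0.0339
```

Run:
```python
from h import *
from cell import optics
s=st();sl(s)
ds=optics.read_camera("scene"); np.savez("s10.npz",**ds)
from ov import *
ov("s10.npz","pics/g10.png",[.49234,.10968,.0624],[180,-4.1,-16],-1.3,1.8,67,(200,265,310,365))
```

```text
t 12.98 pos [488.8  111.19 123.99] rpy [-179.91   -4.27  -15.98] F [-0.22  0.1  -0.18] T [ 0.02 -0.03 -0.02] w 33.9
local xyz -6.64 2.44 123.99 tilt 4.27 F local [-0.2  0.  -0.2]
```

View pics/g10.png

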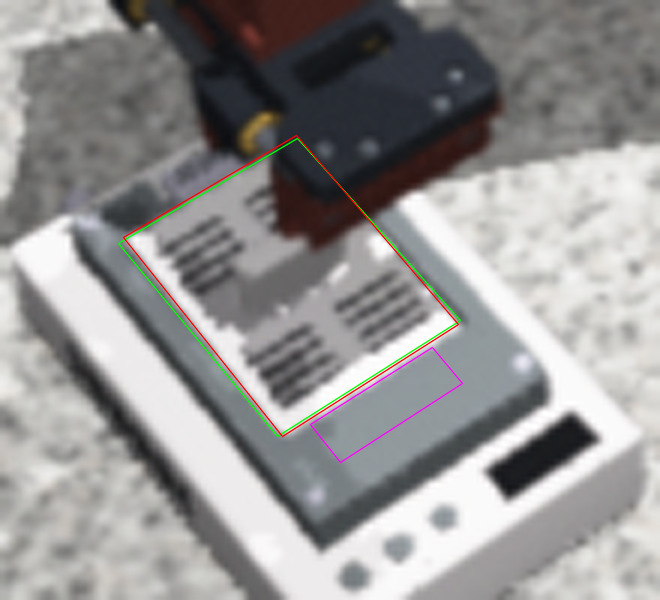

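Run:
```python
from h import *
s=st();sl(s); go(s,*tgt(27,1.95,100,0));
```

```text
t 13.03 pos [488.04 110.74 122.77] rpy [-179.97   -4.17  -15.98] F [-0.17 -1.02 -0.16] T [ 0.01  0.09 -0.04] w 34.1
local xyz -7.25 1.79 122.77 tilt 4.17 F local [ 0.1 -1.  -0.2]
shift frac [ 1.300e-01 -1.000e-04  1.008e-01] turn frac [-0.0003 -0.0485  0.0002] dist mm 41.1 ang 4.2
```

{"name": "servo_tool", "arguments": {
  "steps": [
    {"x": 0.07,"y": 0,"z": 0.02,"rx": 0,"ry": -0.025,"rz": 0},
    {"x": 0.13,"y": 0,"z": 0.05,"rx": 0,"ry": -0.0485,"rz": 0},
    {"x": 0.13,"y": 0,"z": 0.1,"rx": 0,"ry": -0.0485,"rz": 0},
    {"x": 0.13,"y": 0,"z": 0.1,"rx": 0,"ry": -0.0485,"rz": 0},
    {"x": 0.13,"y": 0,"z": 0.1,"rx": 0,"ry": -0.0485,"rz": 0},
    {"x": 0.13,"y": 0,"z": 0.1,"rx": 0,"ry": -0.0485,"rz": 0}
  ],
  "jaw": 0
}}

```text
clock: 13.53
position: [0.5193, 0.1019, 0.099]
ee_rot: [180.0, 0.2, -15.9]
contact_force: [-0.5, -0.4, -0.1]
grip_width: 0.0006
```

Run:
```python
from h import *
s=st();sl(s); go(s,*tgt(27,1.95,66,0));
```

```text
t 13.53 pos [519.32 101.91  98.96] rpy [ 1.7998e+02  1.6000e-01 -1.5890e+01] F [-0.51 -0.41 -0.09] T [-0.01 -0.09  0.01] w 0.6
local xyz 25.25 2.04 98.96 tilt -0.16 F local [-0.4 -0.5 -0.1]
shift frac [0.0074 0.0003 0.1318] turn frac [0.0003 0.0019 0.0013] dist mm 33.0 ang 0.2
```

{"name": "servo_tool", "arguments": {
  "steps": [
    {"x": 0.006,"y": 0,"z": 0.06,"rx": 0,"ry": 0.001,"rz": 0},
    {"x": 0.006,"y": 0,"z": 0.11,"rx": 0,"ry": 0.001,"rz": 0},
    {"x": 0.006,"y": 0,"z": 0.13,"rx": 0,"ry": 0.001,"rz": 0},
    {"x": 0.006,"y": 0,"z": 0.13,"rx": 0,"ry": 0.001,"rz": 0},
    {"x": 0.006,"y": 0,"z": 0.13,"rx": 0,"ry": 0.001,"rz": 0}
  ]
}}

```text
clock: 13.95
position: [0.5216, 0.1012, 0.0668]
ee_rot: [180.0, 0.0, -15.9]
contact_force: [0.2, 0.1, 0.0]
grip_width: 0.0004
```

{"name": "servo_tool", "arguments": {
  "steps": [
    {"x": 0,"y": 0,"z": 0.004,"rx": 0,"ry": 0,"rz": 0},
    {"x": 0,"y": 0,"z": 0.008,"rx": 0,"ry": 0,"rz": 0},
    {"x": 0,"y": 0,"z": 0.008,"rx": 0,"ry": 0,"rz": 0}
  ]
}}

```text
clock: 14.2
position: [0.5223, 0.101, 0.0651]
ee_rot: [-180.0, -0.0, -16.0]
contact_force: [-0.8, 0.4, -0.3]
grip_width: 0.0005
```

{"name": "servo_tool", "arguments": {
  "steps": [
    {"x": 0,"y": 0,"z": 0.003,"rx": 0,"ry": 0,"rz": 0},
    {"x": 0,"y": 0,"z": 0.006,"rx": 0,"ry": 0,"rz": 0},
    {"x": 0,"y": 0,"z": 0.006,"rx": 0,"ry": 0,"rz": 0}
  ]
}}

```text
clock: 14.45
position: [0.522, 0.1009, 0.0633]
ee_rot: [-180.0, -0.0, -16.0]
contact_force: [-0.4, -0.6, -0.9]
grip_width: 0.0006
```

{"name": "servo_tool", "arguments": {
  "steps": [
    {"x": 0,"y": 0,"z": 0.002,"rx": 0,"ry": 0,"rz": 0},
    {"x": 0,"y": 0,"z": 0.004,"rx": 0,"ry": 0,"rz": 0}
  ]
}}

```text
clock: 14.62
position: [0.5222, 0.1011, 0.0626]
ee_rot: [-180.0, -0.0, -16.0]
contact_force: [-0.5, -0.5, 7.3]
grip_width: 0.0002
```

{"name": "servo_tool", "arguments": {
  "steps": [
    {"x": 0,"y": 0,"z": 0.002,"rx": 0,"ry": 0,"rz": 0},
    {"x": 0,"y": 0,"z": 0.004,"rx": 0,"ry": 0,"rz": 0}
  ]
}}

```text
clock: 14.78
position: [0.5223, 0.1011, 0.0619]
ee_rot: [-180.0, -0.0, -16.0]
contact_force: [-2.2, -1.0, 7.4]
grip_width: 0.0006
```

{"name": "servo_tool", "arguments": {
  "steps": [
    {"x": 0,"y": 0,"z": 0.002,"rx": 0,"ry": 0,"rz": 0},
    {"x": 0,"y": 0,"z": 0.003,"rx": 0,"ry": 0,"rz": 0}
  ]
}}

```text
clock: 14.95
position: [0.5223, 0.1011, 0.061]
ee_rot: [-180.0, -0.0, -16.0]
contact_force: [0.8, -0.6, 0.8]
grip_width: 0.0006
```

{"name": "servo_tool", "arguments": {
  "steps": [
    {"x": 0,"y": 0,"z": 0.002,"rx": 0,"ry": 0,"rz": 0},
    {"x": 0,"y": 0,"z": 0.003,"rx": 0,"ry": 0,"rz": 0}
  ]
}}

```text
clock: 15.12
position: [0.5223, 0.1011, 0.06]
ee_rot: [-180.0, -0.0, -16.0]
contact_force: [-0.2, -0.4, 3.6]
grip_width: 0.0006
```

{"name": "servo_tool", "arguments": {
  "steps": [
    {"x": 0,"y": 0,"z": 0.002,"rx": 0,"ry": 0,"rz": 0},
    {"x": 0,"y": 0,"z": 0.003,"rx": 0,"ry": 0,"rz": 0}
  ]
}}

```text
clock: 15.28
position: [0.5223, 0.1011, 0.0592]
ee_rot: [-180.0, -0.0, -16.0]
contact_force: [-0.1, 0.3, 3.6]
grip_width: 0.0004
```

{"name": "servo_tool", "arguments": {
  "steps": [
    {"x": 0,"y": 0,"z": 0.002,"rx": 0,"ry": 0,"rz": 0},
    {"x": 0,"y": 0,"z": 0.003,"rx": 0,"ry": 0,"rz": 0}
  ]
}}

```text
clock: 15.45
position: [0.5224, 0.101, 0.0584]
ee_rot: [-180.0, -0.0, -16.0]
contact_force: [0.4, -0.3, 5.4]
grip_width: 0.0005
```

{"name": "servo_tool", "arguments": {
  "steps": [
    {"x": 0,"y": 0,"z": 0.002,"rx": 0,"ry": 0,"rz": 0},
    {"x": 0,"y": 0,"z": 0.003,"rx": 0,"ry": 0,"rz": 0}
  ]
}}

```text
clock: 15.62
position: [0.522, 0.101, 0.0574]
ee_rot: [-180.0, 0.0, -16.0]
contact_force: [0.5, 0.2, 1.4]
grip_width: 0.0008
```

{"name": "servo_tool", "arguments": {
  "steps": [
    {"x": 0,"y": 0,"z": 0.001,"rx": 0,"ry": 0,"rz": 0},
    {"x": 0,"y": 0,"z": 0.002,"rx": 0,"ry": 0,"rz": 0}
  ]
}}

```text
clock: 15.78
position: [0.522, 0.101, 0.0569]
ee_rot: [-180.0, 0.0, -16.0]
contact_force: [1.2, 0.5, 2.5]
grip_width: 0.0003
```

{"name": "servo_tool", "arguments": {
  "steps": [
    {"x": 0,"y": 0,"z": 0.001,"rx": 0,"ry": 0,"rz": 0},
    {"x": 0,"y": 0,"z": 0.001,"rx": 0,"ry": 0,"rz": 0}
  ]
}}

```text
clock: 15.95
position: [0.5221, 0.101, 0.0568]
ee_rot: [-180.0, 0.0, -16.0]
contact_force: [1.3, -0.0, 1.6]
grip_width: 0.0006
```

{"name": "servo_tool", "arguments": {
  "steps": [
    {"x": 0,"y": 0,"z": 0.0015,"rx": 0,"ry": 0,"rz": 0},
    {"x": 0,"y": 0,"z": 0.002,"rx": 0,"ry": 0,"rz": 0}
  ]
}}

```text
clock: 16.12
position: [0.5221, 0.101, 0.0565]
ee_rot: [-180.0, -0.0, -16.0]
contact_force: [0.5, -0.7, 5.6]
grip_width: 0.0004
```

{"name": "servo_tool", "arguments": {
  "steps": [
    {"x": 0,"y": 0,"z": 0.0015,"rx": 0,"ry": 0,"rz": 0},
    {"x": 0,"y": 0,"z": 0.002,"rx": 0,"ry": 0,"rz": 0}
  ]
}}

```text
clock: 16.28
position: [0.5221, 0.101, 0.0564]
ee_rot: [180.0, -0.0, -16.0]
contact_force: [-2.3, -0.9, 10.6]
grip_width: 0.0006
```

{"name": "servo_tool", "arguments": {
  "steps": [
    {"x": 0,"y": 0,"z": 0.001,"rx": 0,"ry": 0,"rz": 0},
    {"x": 0,"y": 0,"z": 0.001,"rx": 0,"ry": 0,"rz": 0}
  ]
}}

```text
clock: 16.45
position: [0.5221, 0.101, 0.0564]
ee_rot: [180.0, -0.0, -16.0]
contact_force: [-2.7, -1.3, 11.3]
grip_width: 0.0007
```

Stiff stop at z 56.4 (11 N), which is the rail height, after a force drop at 57.4. I'll back off and check.

{"name": "servo_tool", "arguments": {
  "steps": [
    {"x": 0,"y": 0,"z": -0.02,"rx": 0,"ry": 0,"rz": 0},
    {"x": 0,"y": 0,"z": -0.15,"rx": 0,"ry": 0,"rz": 0},
    {"x": 0,"y": 0,"z": -0.3,"rx": 0,"ry": 0,"rz": 0},
    {"x": 0,"y": 0,"z": -0.45,"rx": 0,"ry": 0,"rz": 0},
    {"x": 0,"y": -0.3,"z": -0.6,"rx": 0,"ry": 0,"rz": 0},
    {"x": 0,"y": 0.8,"z": -0.6,"rx": 0,"ry": 0,"rz": 0},
    {"x": 0,"y": 0.8,"z": -0.6,"rx": 0,"ry": 0,"rz": 0},
    {"x": 0,"y": 0.8,"z": -0.6,"rx": 0,"ry": 0,"rz": 0},
    {"x": 0,"y": 0.8,"z": -0.6,"rx": 0,"ry": 0,"rz": 0},
    {"x": 0,"y": 0.8,"z": -0.6,"rx": 0,"ry": 0,"rz": 0}
  ]
}}

```text
clock: 17.28
position: [0.4738, -0.0641, 0.2032]
ee_rot: [180.0, 0.0, -15.9]
contact_force: [1.3, 0.5, 0.7]
grip_width: 0.0003
```

{"name": "servo_tool", "arguments": {
  "steps": [
    {"x": 0,"y": 0.4,"z": 0,"rx": 0,"ry": 0,"rz": 0},
    {"x": 0,"y": 0.4,"z": 0,"rx": 0,"ry": 0,"rz": 0},
    {"x": 0,"y": 0.4,"z": 0,"rx": 0,"ry": 0,"rz": 0},
    {"x": 0,"y": 0.4,"z": 0,"rx": 0,"ry": 0,"rz": 0}
  ]
}}

```text
clock: 17.62
position: [0.4454, -0.1637, 0.2028]
ee_rot: [179.9, 0.1, -16.4]
contact_force: [0.3, 1.1, 0.7]
grip_width: 0.0004
```

Run:
```python
from h import *
from cell import optics
s=st();sl(s)
ds=optics.read_camera("scene"); np.savez("s11.npz",**ds)
dt=optics.read_camera("top"); np.savez("t11.npz",**dt)
cv2.imwrite("pics/g11.png",cv2.resize(ds["frame"][265:365,200:310,::-1],None,fx=6,fy=6,interpolation=cv2.INTER_CUBIC))
cv2.imwrite("pics/t11.png",cv2.resize(dt["frame"][130:310,140:470,::-1],None,fx=2.4,fy=2.4,interpolation=cv2.INTER_CUBIC))
C=cloud(ds); l=loc(C[...,:2].reshape(-1,2),O,Y).reshape(480,640,2)*1000
m=(abs(l[...,0])<49)&(abs(l[...,1]-2)<34)&(C[...,2]>.058)&(C[...,2]<.082)&~((abs(l[...,0]+2)<16)&(abs(l[...,1]-2)<26))
A=np.c_[l[m],np.ones(m.sum())]; c=np.linalg.lstsq(A,C[m][:,2]*1000,rcond=None)[0]; print("plane slope deg",np.degrees(c[:2]),"z",c[2],m.sum())
```

```text
t 17.62 pos [ 445.39 -163.67  202.77] rpy [ 1.7992e+02  8.0000e-02 -1.6380e+01] F [0.35 1.13 0.74] T [ 0.01 -0.05 -0.01] w 0.4
local xyz 28.36 -273.63 202.77 tilt -0.08 F local [0.  1.2 0.7]
plane slope deg [ 1.23527433 -0.28768361] z 66.38852905024191 901
```

View pics/g11.png

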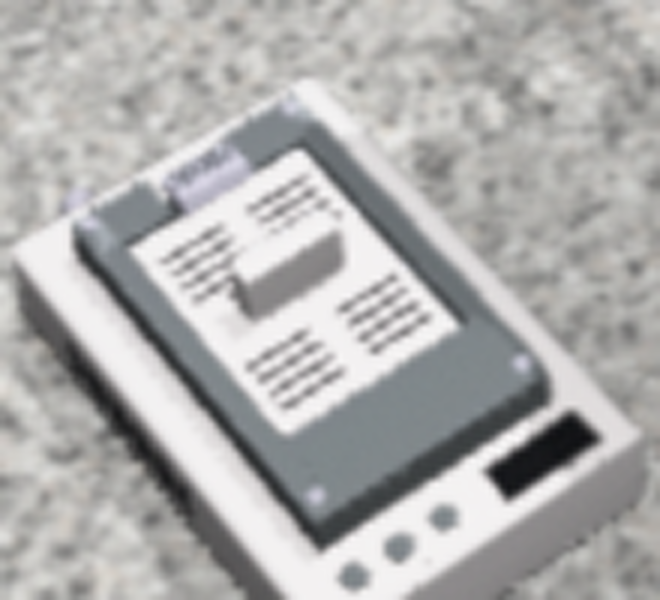

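View pics/t11.png

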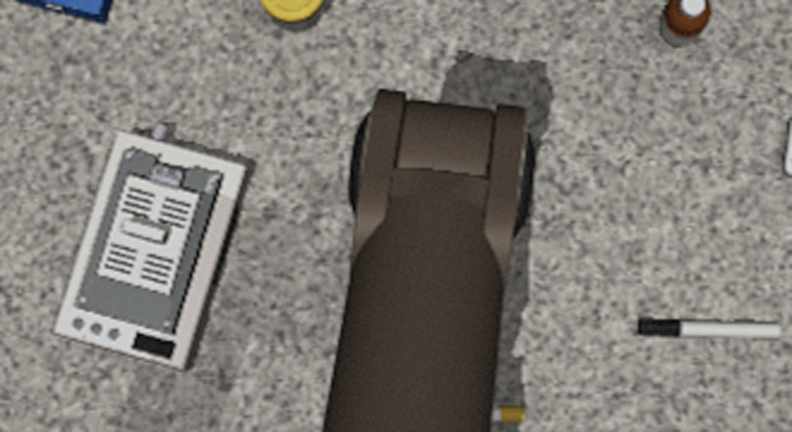

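Run:
```python
from h import *
rows=[]
for f0,f1,b in(("scene0","s11",(222,282,252,312)),("top0","t11",(195,190,225,215))):
    u0,v0,u1,v1=b
    A=np.load(f0+".npz")["frame"][v0:v1,u0:u1,::-1];B=np.load(f1+".npz")["frame"][v0:v1,u0:u1,::-1]
    r=cv2.resize(np.hstack([A,B]),None,fx=11,fy=11,interpolation=cv2.INTER_CUBIC); rows.append(r[:, :660])
o=np.vstack(rows); print(o.shape); cv2.imwrite("pics/catch.png",o[:600])
def ft(f,sg):
    pts=[]
    zs=[]
ds=np.load("s11.npz");dt=np.load("t11.npz")
for n,d in(("s",ds),("t",dt)):
    C=cloud(d); l=loc(C[...,:2].reshape(-1,2),O,Y).reshape(480,640,2)*1000; z=C[...,2]*1000
    cy=2 if n=="s" else -.5
    for nm,(a,b) in dict(front=(-46,-20),back=(18,42)).items():
        m=(l[...,0]>a)&(l[...,0]<b)&(abs(l[...,1]-cy)<32)&(z>50)&(z<85); print(n,nm,np.median(z[m]),z[m].std()/m.sum()**.5)
    m=(l[...,0]>-80)&(l[...,0]<-60)&(abs(l[...,1]-cy)<35); print("ledge",np.median(z[m]))
    m=(abs(l[...,0]+18)<60)&(abs(l[...,1]-cy-43.5)<3)&(z>55); mm=m&(l[...,0]<-30);m2=m&(l[...,0]>10); print("side front/back",np.median(z[mm]),np.median(z[m2]))
```

```text
(605, 660, 3)
s front 65.90491202718935 0.09727450612710228
s back 66.47473721771101 0.10539638527288343
ledge 66.41221694828842
side front/back 65.38348102406059 65.43639360403748
t front 67.0914509009653 0.1512596275549829
t back 67.96466366408295 0.17916536094369712
ledge 67.80654804837476
side front/back 67.45479422476289 66.82639745048114
```

View pics/catch.png

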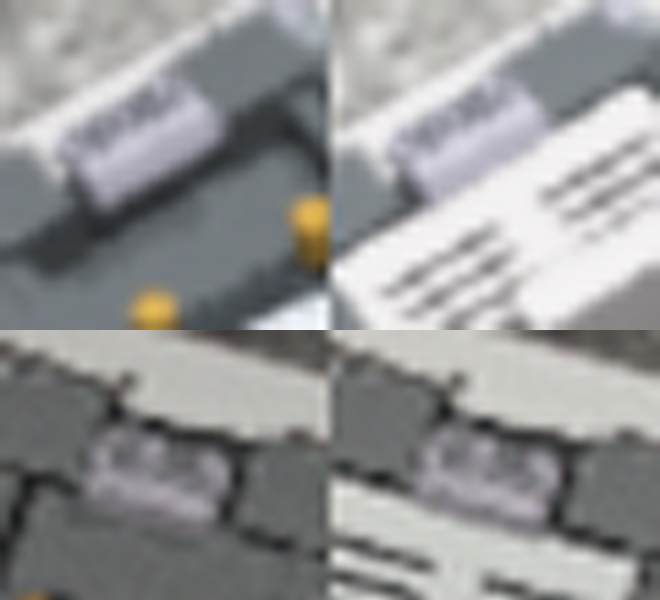

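Run:
```python
from h import *
a=np.load("scene0.npz")["frame"].astype(int);b=np.load("s11.npz")["frame"].astype(int)
for n,(u,v) in dict(petri=(281,242),marker=(408,206),tube=(392,273)).items():
    print(n,abs(a[v-6:v+7,u-10:u+11]-b[v-6:v+7,u-10:u+11]).mean().round(1))
from cell import status,ticket
s=status.sense(); print(s["contact_force"],s["clock"])
print(ticket.close_job())
```

```text
petri 7.4
marker 11.6
tube 40.1
[-0.1350203   0.61695317  0.34216306] 17.7167
the job is handed in; nothing more can be done
None
```

Run:
```python
import numpy as np,cv2
a=np.load("scene0.npz")["frame"];b=np.load("s11.npz")["frame"]
cv2.imwrite("pics/by.png",cv2.resize(np.hstack([x[170:300,250:440,::-1] for x in(a,b)]),None,fx=2,fy=2))
```

```text
(no output)
```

View pics/by.png

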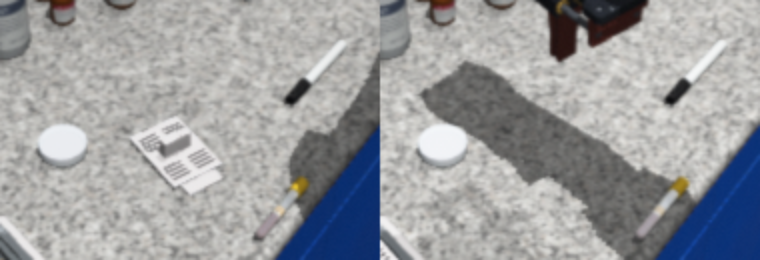

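The cover is back on the sampler with the catch over its back edge, and I handed the job in at 17.7 s of the 56 s allowed. The hand-in reports no verdict.

**What I did:**
1. I gripped the rib, tilted the cover 15° and slid the lip under the ledge until the plate met it, with about 6 N of contact.
2. I pivoted it to about 4°, let go, and pressed the back with closed fingertips. The force peaked at about 7 N, then dropped.
3. I kept pressing until the plate stopped on the rails at about 11 N, then moved the arm clear.

**Last checks:**
- **Catch:** in both cameras it sits where it was at rest, at the plate's back edge.
- **Level:** comparing average heights at the plate's two ends gives a back edge about 0.6–0.9 mm higher, or roughly 0.6–0.8°. A rougher plane fit gave 1.2°. Both are under the 1.7° limit.
- **Contact:** the arm touches nothing.
- **Bystanders:** the petri dish, marker and tube look unmoved in the before and after pictures. The automatic comparison gave a large difference at the tube; the pictures show it comes from the arm's shadow. I only viewed those pictures side by side after handing in.

**What disagreed:**
- **Fingertips:** they stand about 10 mm behind the reported tool point, not the stated 19 mm ahead. My first grasp closed above the rib because of this, so I redid it by feel.
- **Cameras:** the two differed by 2–4 mm across the sampler's width. I followed the scene camera, which matched the held cover.
- **Mouth frame:** it sits about 2.5 mm lower than nominal.

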